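Dot the sign board with the stand pen and set the batch out to dry

TASK

Dot both ring marks on the long sign board, first the one near its end, then the one in its middle: slide the board on the table until the ring is centred under the tip of the pen in the stand, roll the stand's thumbwheel with a fingertip until the pen is fully down, then roll it back until the pen is fully up. Lean the dotted board, its marks facing out, and every short painted plaque there is on the sloped drying easel, side by side, each flat against the slope and upright with a short end on the lip. Never bring the pen down away from a mark, and leave the other things on the table where they are.

Things in the scene. Friction and masses are not known exactly. Their poses are not given: they have to be found in the camera images.
- board: the long sign board: plain light wood, 180 x 50 x 12 mm, 80 g, loose, lying flat on the table, two ring marks up. Origin at the centre of its underside; x along the length towards the end with a ring mark (the other end has three painted lines), z out of the marked face. There is one.
- mark_end (a point): centre of the ring mark (16 mm across) near the board's end: on the upper face (12 mm above the underside), on the centre line, 60 mm from the board's middle along its +x, 30 mm from that end.
- mark_mid (a point): centre of the second, like ring mark in the middle of the board's upper face, straight above the board's origin by 12 mm.
- plaque1: a short painted plaque: light wood, 100 x 50 x 12 mm, 50 g, loose, lying flat on the table (alike; one to three of them are there, in any of the places). Origin at the centre of its underside, x along the length, z up out of the painted face. Either end or face may be used.
- plaque2: a short painted plaque: light wood, 100 x 50 x 12 mm, 50 g, loose, lying flat on the table (alike; one to three of them are there, in any of the places). Origin at the centre of its underside, x along the length, z up out of the painted face. Either end or face may be used.
- plaque3: a short painted plaque: light wood, 100 x 50 x 12 mm, 50 g, loose, lying flat on the table (alike; one to three of them are there, in any of the places). Origin at the centre of its underside, x along the length, z up out of the painted face. Either end or face may be used.
- slope: plywood panel of the fixed drying easel, 360 mm wide (y), 130 mm long up the slope (x), 40 degrees from level, facing the robot, open at sides and top; its top edge is 100 mm above the table. Origin on its surface at the middle of its foot, 16 mm above the table, where it meets the lip; x up the slope (away from the robot), y along the foot to the left, z out of the surface.
- lip (a point): middle of the lip's outer face; the lip is a bar right along the foot of the slope (x from -12 mm to 0 in the slope's frame) that stands 10 mm out from the surface. Plaques and board stand on it on a short end, their middles then 50 mm and 90 mm up the slope; the long board sticks out over the panel's top and still rests safely.
- stand: the fixed pen stand. Origin on the table straight below the pen's tip, x away from the robot, y to the left. A base (10 mm high, from x = 105 mm on) and a column (x = 125 to 155 mm, 196 mm high) carry the pen; the grey wheel housing, 100 x 39 mm, 55 mm high, is centred at x = -20, y = -140 mm. In front of the column the board slides on the bare table.
- pen_tip (a point): tip of the black marker held upright in the stand (barrel 16 mm thick, clamp 24 mm thick from 52 mm above the tip, with an arm back to the column; pen top 127 mm above the tip). Fully up the tip is 28 mm above the table, 16 mm above the board; fully down it all but touches the board.
- wheel_crest (a point): top of the thumbwheel at rest, 62 mm above the table. Ribbed rubber wheel, 60 mm diameter, 16 mm wide, axle along the stand's y. Only its top 7 mm stand out of the slot between the housing's cheeks: press a fingertip on top and drag along the stand's x. It does not give way downwards; a press of 3 to 10 N drives it.
- wheel (a joint): angle of the thumbwheel (rad), 0 (stop, pen fully up) to 2.2 (stop, pen fully down); grows as its crest rolls to the stand's +x, away from the robot. 1 rad moves the pen 7 mm and needs 30 mm of drag, so several strokes each way. Turns with 0.02 N m, stays where left, starts at 0 to 0.4. Fully down: past 2.0; fully up: below 0.25.
- cup: brass-coloured cup, 80 mm wide, 95 mm high, in front on the right; leave alone
- water: water bottle, 64 mm wide, 190 mm high, on the left; leave alone
- popcorn: white bowl, 120 mm wide, 55 mm high, at the back; leave alone
- marker1: spare marker pen, 140 x 15 x 15 mm, lying on the right; leave alone
- marker2: spare marker pen, 140 x 15 x 15 mm, lying between the easel and the stand; leave alone
- tumbler: glass tumbler, 72 mm wide, 70 mm high, in front on the left; leave alone
There are look-alikes about, which are no part of the job. What is shaped like the plaque1 but grey, orange or red is not meant.

How it is judged:
By the outcome, as a careful person would: the job done as asked, in the order asked, and still so for the second after the job is handed in, with the robot touching nothing.
Of plaque1, plaque2, plaque3 only 1 to 3 are there at a start; the rules pass over those that are not, and their reading is None.
At some moment in a run one of plaque1, plaque2, plaque3 may be knocked a few centimetres aside while the robot is not near it.
Once in a run the grip may slacken for a moment while it holds something.
It also fails if it takes over 210 s, if anything falls off the work surface, if the arm or the gripper's body presses on something with over 40 N, if the wrist force passes 120 N, or if a joint passes its speed limit or range.

ROBOT

A 6-joint arm with a two-finger parallel gripper is mounted at the origin on the work surface. World frame = base frame: x ahead of the robot, y to its left, z up, the work surface at z = 0. Lengths are in mm, angles in rad, forces in N, time in s.
With the tool pointing down it reaches from about 350 to 775 mm from the base axis. Payload 7.3 kg.
Tool frame: the origin (TCP) lies midway between the tips of the shut fingers; the grasp point (between the pads) lies 19 mm behind it; z points along the fingers, y is the line along which they close (so a half turn about z gives the same grasp; the last joint's range is limited). The gripper opens to 92 mm and grips with 3 to 60 N. Pads are 19 mm wide; open, the fingers measure 130 mm over their backs; the gripper's body (75 mm by 190 mm) begins 47 mm behind the grasp point.
Start: joints at [1.188, 0.342, 1.524, -0, 1.275, -0.146], TCP at [123.145, 510.373, 226.741] pointing down, gripper open.
Joint ranges: [-2.53, 2.53], [-0.77, 2.02], [0.04, 2.7], [-1, 4.14], [0.28, 2.66], [-3.11, 3.11]. Speed limits (rad/s): [2.57, 2.57, 3.14, 3.14, 3.14, 3.14].

INTERFACE

Orientations are given as [roll, pitch, yaw] about the fixed x, y, z axes, in that order (R = Rz(yaw) Ry(pitch) Rx(roll)).
In Python, from plant import get_obs, capture, camera_model, close_job, search_frame, regions_of, pinpoint gives the robot as it stands. The module is installed in compiled form; this text tells all that it offers.
- The arm moves only by the shell command python3 -m pendant 'ROWS'. ROWS is JSON, one flat list of numbers, 7 for each row, row after row: the shift along the tool's x, y, z in units of 30 mm (1.0 is 30 mm), then the turn, a rotation vector about the tool's x, y, z in units of 4 degrees (1.0 is 4 degrees), then the closure, from -1 (fully open) to 1 (shut), so that 0 is half open. In form: [dx, dy, dz, wx, wy, wz, gripper, dx, dy, dz, wx, wy, wz, gripper, ...]. A call has 1 to 12 rows; each row shifts and turns the commanded pose from where the row before left it, along the tool's axes as they then stand; what a row does not reach is not made up. A row lasts 1/10 s, in which the tool goes at most 50 mm and 8.59 degrees, less where a joint would pass 70% of its speed; a pose out of reach is approached as far as the arm can. A call with a number of a shift or a turn outside -1 to 1 is refused whole. A call with a gripper value outside its range is refused whole. The fingers move at their own pace and stop on an object; the grip force is fixed at half the most. Time passes only in rows, so rows that do not move let the fingers close. It gives the time, the measured TCP pose, the force, the opening and the grip force at its end, in the units of the state.
- get_obs(): the state, without advancing time (a new reading comes with each control period).
- capture(name): name is "scene" or "top" or "wrist"; returns the picture (400x640x3 uint8, red, green, blue); there is no depth.
- camera_model(name): a dict with "fov_y" (degrees; the focal length in pixels is half the picture's height over the tangent of half this angle, whatever the lens; pixels are square), "cx", "cy" (the principal point, pixels), "pose" (4x4, takes a point from camera to world coordinates). Camera axes: x right, y up, looking along -z (the intrinsics and any distortion apply to the point x, -y, -z); pixel columns grow to the right and rows downward; lengths in mm; the calibration is good to about 2 mm. A picture is of the moment at which its call begins: read the wrist's pose just before it. camera_model takes no time and is no camera call; for the wrist camera it gives the pose at the moment of the call.
- close_job(): hands the job in; it is judged then, once.
Trained networks look in the newest picture that a camera, given by its name, has taken for a name from the list of things; names that differ only in an ending like _2 or _b are one class to them, and where a whole thing is asked for, a point or a joint stands for the part that bears it (a point fixed in the world has none). Each returns a list of dicts, best first, with "score" (0 to 1); they miss things now and then, are a little off and sometimes report something else, mostly with a low value. They report only what shows in the picture. A call takes as long as a camera call. They do not tell look-alikes from the thing itself.
- search_frame(camera, thing): "location" ([column, row] in pixels, amid what is visible of it).
- regions_of(camera, thing): "pixels" (400x640 bool, what is visible of it) and "location" ([column, row] in pixels, amid what is visible of it).
- pinpoint(camera, thing): "location" ([column, row] in pixels: a listed point, or the origin of a listed thing).
The state is a dict: "time": time; "joint_positions": joint angles; "dq": joint speeds; "tau": joint torques, N m; "tool_pos": TCP position; "tcp_rot": TCP orientation; "contact_force": force on the tool from outside, world axes, zero at the start; "moment": the same for the moment, N m; "grip_width": finger opening in mm; "finger_force": force on a finger pad.
Only numpy, scipy, OpenCV 4.12 (cv2) and the standard library are available. Lean on these libraries where they do the work, as an engineer would, in place of code of your own. Each camera call takes 0.05 s, during which the arm holds its last target. There are 200 camera calls.

## Working session

There is one attempt and no reset: what is moved stays moved. The work goes in short steps, Python scripts to look and compute and a shell command to move; the robot and the scene stay as the last step left them, time stands still between calls to the robot, and variables do not carry over. Pictures are saved under pics/ and viewed, at most 14 in all, crops included, and the job is handed in when it is done.

```bash
mkdir -p pics
cat > h.py <<'E'
import numpy as np, cv2
from plant import *
from scipy.spatial.transform import Rotation as R
def ray(cam,px,M=None):
    M=M or camera_model(cam); f=200/np.tan(np.radians(M['fov_y'])/2)
    P=np.array(M['pose']); d=np.array([(px[0]-M['cx'])/f,-(px[1]-M['cy'])/f,-1])
    return P[:3,3],P[:3,:3]@d
def at(cam,px,z,M=None):
    o,d=ray(cam,px,M); return (o+d*(z-o[2])/d[2])
def proj(cam,p,M=None):
    M=M or camera_model(cam); f=200/np.tan(np.radians(M['fov_y'])/2)
    P=np.array(M['pose']); q=P[:3,:3].T@(np.array(p)-P[:3,3]); return np.array([M['cx']+f*q[0]/-q[2],M['cy']-f*q[1]/-q[2]])
def save(cam,name):
    im=capture(cam); cv2.imwrite('pics/'+name,im[:,:,::-1]); return im
E
python3 - <<'E'
from h import *
for c in ('top','scene','wrist'):
    save(c,c+'0.png'); m=camera_model(c); print(c,{k:(np.round(v,3).tolist()) for k,v in m.items()})
for t in ('board','mark_end','mark_mid','plaque1','slope','lip','pen_tip','wheel_crest','stand'):
  for c in ('top','scene'):
    print(t,c,[(np.round(r['location'],1).tolist(),round(r['score'],2)) for r in pinpoint(c,t)][:6])
print(get_obs())
E
```

```text
top {'fov_y': 44.76, 'cx': 314.585, 'cy': 207.899, 'pose': [[0.017, 0.989, -0.147, 285.762], [-1.0, 0.014, -0.022, 25.403], [-0.02, 0.147, 0.989, 1425.295], [0.0, 0.0, 0.0, 1.0]]}
scene {'fov_y': 51.675, 'cx': 325.254, 'cy': 195.644, 'pose': [[0.134, -0.782, 0.608, 1178.66], [0.991, 0.117, -0.068, -40.019], [-0.018, 0.612, 0.791, 947.432], [0.0, 0.0, 0.0, 1.0]]}
wrist {'fov_y': 69.316, 'cx': 322.91, 'cy': 200.304, 'pose': [[0.235, -0.94, -0.247, 57.474], [0.972, 0.227, 0.06, 527.151], [-0.001, -0.254, 0.967, 385.365], [0.0, 0.0, 0.0, 1.0]]}
board top [([380.5, 220.3], 0.66)]
board scene [([264.8, 211.6], 0.82)]
mark_end top [([379.9, 199.7], 0.73), ([440.2, 178.9], 0.27)]
mark_end scene [([269.0, 217.6], 0.97)]
mark_mid top [([381.1, 217.9], 0.86), ([275.8, 236.5], 0.18)]
mark_mid scene [([263.8, 203.5], 0.66), ([496.7, 204.0], 0.48)]
plaque1 top [([184.1, 134.7], 0.95), ([200.6, 309.2], 0.91), ([314.9, 231.0], 0.8), ([417.0, 276.1], 0.79), ([276.1, 237.7], 0.7), ([234.3, 264.8], 0.56)]
plaque1 scene [([229.8, 169.3], 0.96), ([324.8, 188.7], 0.84), ([502.3, 261.8], 0.84), ([396.9, 15
[... 561 characters left out ...]
 254.7], 0.77)]
{'time': 1.05, 'joint_positions': array([ 1.18802307e+00,  3.41970113e-01,  1.52406631e+00, -1.75599189e-05,
        1.27537585e+00, -1.46008017e-01]), 'dq': array([-0.00141496,  0.00068772,  0.00061908, -0.0010622 ,  0.00195338,
       -0.00047144]), 'tau': array([-9.62715603e-05, -4.31136703e+01, -2.44478792e+01,  7.20981555e-02,
        4.83293971e-02,  2.49962773e-05]), 'tool_pos': array([123.14699733, 510.39524905, 226.76781342]), 'tcp_rot': array([3.14141664e+00, 4.28651377e-05, 2.90483252e+00]), 'contact_force': array([ 0.13073918,  0.18278047, -1.02019552]), 'moment': array([-0.02815543,  0.03264625, -0.01743535]), 'finger_force': 0.0, 'grip_width': 91.36655595233961}
```

Run:
```python
import cv2
a=cv2.imread('pics/top0.png')[70:360,110:510]; cv2.imwrite('pics/top0c.png',cv2.resize(a,(800,580),interpolation=cv2.INTER_CUBIC))
```

```text
(no output)
```

View pics/top0c.png

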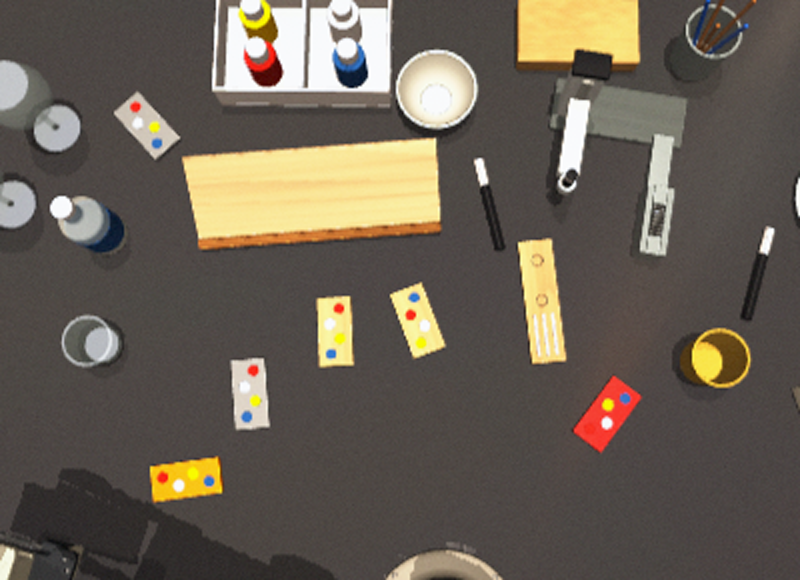

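View pics/scene0.png

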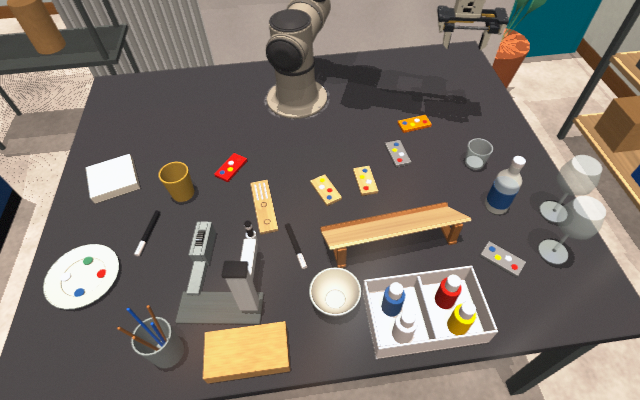

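Wanted: light-wood plaques at top-view pixels (278,236) and (318,230). Look-alikes are grey (183,132) and (235,267), orange (203,309) and red (413,277). The wooden block at (400,85) isn't a plaque either. The board is at (381,220), with its mark end pointing away from the robot.

Run:
```python
from h import *
M=camera_model('wrist');o=get_obs();Rt=R.from_euler('xyz',o['tcp_rot']).as_matrix();P=np.array(M['pose'])
print('cam in tool',Rt.T@(P[:3,3]-o['tool_pos']),'look',Rt.T@-P[:3,2])
r=lambda v:np.round(v,1).tolist()
def tri(a,b):
    o1,d1=ray('top',a);o2,d2=ray('scene',b)
    s=np.linalg.lstsq(np.c_[d1,-d2],o2-o1,rcond=None)[0];return r((o1+d1*s[0]+o2+d2*s[1])/2)
print('mid',r(at('top',(381.1,217.9),12)),r(at('scene',(263.8,203.5),12)))
print('end',r(at('top',(379.9,199.7),12)),r(at('scene',(269,217.6),12)))
print('crest',r(at('top',(439.6,178.2),62)),r(at('scene',(199,236.2),62)),tri((439.6,178.2),(199,236.2)))
print('lip',tri((269.7,189.4),(381.3,213.8)))
print('lipcorners',[r(at('top',(110+x/2,70+y/2),22)) for x,y in((200,240),(440,224))])
print('topcorners',[r(at('top',(110+x/2,70+y/2),100)) for x,y in((184,157),(436,139))])
print('slopetop scene')
for n,p in (('pA',(276.1,237.7)),('pB',(314.9,231))): print(n,r(at('top',p,10)))
for p in ((502.3,261.8),(324.8,188.7),(360.7,182.3)): print(r(at('scene',p,10)))
print('pentop',r(at('top',(110+568/2,70+178/2),155)))
for t in('marker1','marker2','cup','popcorn'):print(t,[r(at('top',q['location'],10)) for q in pinpoint('top',t)[:2]])
```

```text
cam in tool [  67.74793698    1.03078284 -159.11827124] look [-2.54356861e-01  1.67772992e-04  9.67110417e-01]
mid [468.6, -138.0, 12.0] [461.2, -135.6, 12.0]
end [522.6, -134.6, 12.0] [512.0, -123.5, 12.0]
crest [578.6, -298.8, 62.0] [579.0, -298.2, 62.0] [578.7, -298.6, 61.6]
lip [547.7, 187.3, 16.0]
lipcorners [[543.0, 366.4, 22.0], [571.7, 12.8, 22.0]]
topcorners [[647.5, 376.0, 100.0], [677.7, 20.7, 100.0]]
slopetop scene
pA [406.1, 168.2, 10.0]
pB [427.5, 55.1, 10.0]
[733.9, 455.4, 10.0]
[432.1, 42.6, 10.0]
[423.9, 150.2, 10.0]
pentop [609.5, -156.4, 155.0]
marker1 [[613.8, -49.0, 10.0], [510.6, -447.9, 10.0]]
marker2 [[613.8, -49.0, 10.0], [510.6, -447.9, 10.0]]
cup [[365.9, -364.3, 10.0]]
popcorn [[767.0, 29.0, 10.0]]
```

```bash
python3 -m pendant '[0,0,0,0,0,-0.85,-1, 0,0,0,0,0,-0.85,-1, 0,0,0,0,0,-0.85,-1, 0,0,0,0,0,-0.85,-1]'; python3 -m pendant '[-0.93,-0.79,0,0,0,0,-1,-0.93,-0.79,0,0,0,0,-1,-0.93,-0.79,0,0,0,0,-1,-0.93,-0.79,0,0,0,0,-1,-0.93,-0.79,0,0,0,0,-1,-0.93,-0.79,0,0,0,0,-1,-0.93,-0.79,0,0,0,0,-1,-0.93,-0.79,0,0,0,0,-1,-0.93,-0.79,0,0,0,0,-1,-0.93,-0.79,0,0,0,0,-1,-0.93,-0.79,0,0,0,0,-1]'
python3 - <<'E'
from h import *
save('wrist','w1.png'); M=camera_model('wrist')
for t in ('plaque1','lip','slope'):
  print(t,[(np.round(r['location']).tolist(),round(r['score'],2),np.round(at('wrist',r['location'],{'plaque1':0,'lip':22,'slope':16}[t],M)).tolist()) for r in pinpoint('wrist',t)])
E
```

```text
time: 1.65
tool_pos: [123.2, 510.4, 226.8]
tcp_rot: [3.141, 0.0, -3.139]
contact_force: [0.1, -0.4, 0.1]
grip_width: 91.7
finger_force: 0.0
time: 2.75
tool_pos: [431.3, 248.7, 226.8]
tcp_rot: [3.141, 0.0, -3.141]
contact_force: [0.4, 0.2, -0.3]
grip_width: 91.9
finger_force: 0.0
plaque1 [([356.0, 87.0], 0.92, [324.0, 287.0, 0.0]), ([262.0, 164.0], 0.74, [419.0, 165.0, 0.0]), ([170.0, 180.0], 0.57, [441.0, 40.0, 0.0])]
lip []
slope [([284.0, 274.0], 0.92, [574.0, 191.0, 16.0])]
```

View pics/w1.png

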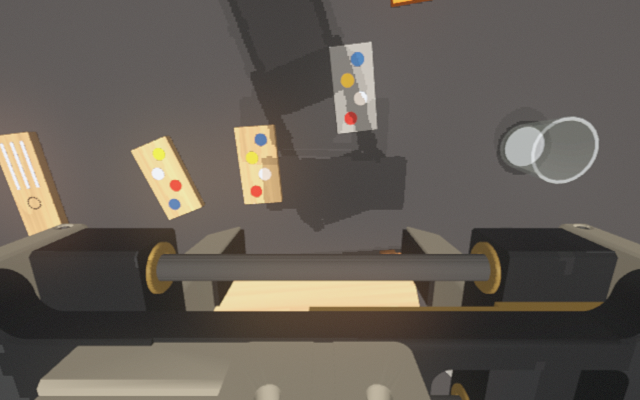

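Confirmed: plaque A at (258,165) and plaque B at (167,178) are light wood. The gripper hides the lower half of the wrist view. Next I'll look at the stand from its right side.

```bash
python3 -m pendant '[-0.24,-1,0,0,0,0,-1,-0.24,-1,0,0,0,0,-1,-0.24,-1,0,0,0,0,-1,-0.24,-1,0,0,0,0,-1,-0.24,-1,0,0,0,0,-1,-0.24,-1,0,0,0,0,-1,-0.24,-1,0,0,0,0,-1,-0.24,-1,0,0,0,0,-1,-0.24,-1,0,0,0,0,-1]'; python3 -m pendant '[-0.24,-1,0,0,0,0,-1,-0.24,-1,0,0,0,0,-1,-0.24,-1,0,0,0,0,-1,-0.24,-1,0,0,0,0,-1,-0.24,-1,0,0,0,0,-1,-0.24,-1,0,0,0,0,-1,-0.24,-1,0,0,0,0,-1,-0.24,-1,0,0,0,0,-1,-0.24,-1,0,0,0,0,-1]'; python3 -m pendant '[0,0,0,0,0,1,-1,0,0,0,0,0,1,-1,0,0,0,0,0,1,-1,0,0,0,0,0,1,-1,0,0,0,0,0,1,-1,0,0,0,0,0,1,-1,0,0,0,0,0,1,-1,0,0,0,0,0,1,-1,0,0,0,0,0,1,-1,0,0,0,0,0,1,-1,0,0,0,0,0,1,-1,0,0,0,0,0,1,-1]'; python3 -m pendant '[0,0,0,0,0,1,-1,0,0,0,0,0,1,-1,0,0,0,0,0,1,-1,0,0,0,0,0,1,-1,0,0,0,0,0,1,-1,0,0,0,0,0,1,-1,0,0,0,0,0,1,-1,0,0,0,0,0,1,-1,0,0,0,0,0,1,-1,0,0,0,0,0,1,-1,0,0,0,0,0,0.5,-1]'
cat >> h.py <<'E'
Z={'mark_end':12,'mark_mid':12,'pen_tip':28,'wheel_crest':62,'stand':0,'board':0,'plaque1':0,'lip':22,'slope':16,'cup':0,'marker1':0,'marker2':0}
def look(name,things,cam='wrist'):
    im=save(cam,name); M=camera_model(cam); out={}
    for t in things:
        r=pinpoint(cam,t); out[t]=r
        print(t,[(np.round(q['location'],1).tolist(),round(q['score'],2),np.round(at(cam,q['location'],Z.get(t,0),M)[:2],1).tolist()) for q in r[:3]])
    return im,M,out
E
python3 - <<'E'
from h import *
look('w2.png',['mark_end','mark_mid','board','pen_tip','wheel_crest','stand'])
E
```

```text
time: 3.85
tool_pos: [494.9, -19.8, 226.9]
tcp_rot: [3.141, 0.0, -3.139]
contact_force: [1.3, 1.0, 0.4]
grip_width: 91.3
finger_force: 0.0
time: 4.75
tool_pos: [560.8, -289.4, 226.8]
tcp_rot: [3.141, -0.0, -3.139]
contact_force: [0.0, -0.6, -0.2]
grip_width: 91.9
finger_force: 0.0
time: 5.95
tool_pos: [560.6, -288.1, 226.7]
tcp_rot: [3.141, -0.001, 2.303]
contact_force: [-0.1, 0.7, 0.4]
grip_width: 91.7
finger_force: 0.0
time: 7.05
tool_pos: [560.6, -288.2, 226.7]
tcp_rot: [-3.141, -0.001, 1.571]
contact_force: [0.6, -0.1, 0.8]
grip_width: 91.6
finger_force: 0.0
mark_end [([292.2, 43.4], 0.61, [525.5, -127.3])]
mark_mid [([243.8, 53.8], 0.94, [468.1, -138.4])]
board [([246.9, 53.0], 0.58, [468.9, -134.9])]
pen_tip [([373.0, 70.8], 0.87, [618.7, -159.8])]
wheel_crest [([337.3, 193.7], 0.59, [577.7, -296.2])]
stand [([374.0, 78.3], 0.93, [624.8, -163.7])]
```

View pics/w2.png

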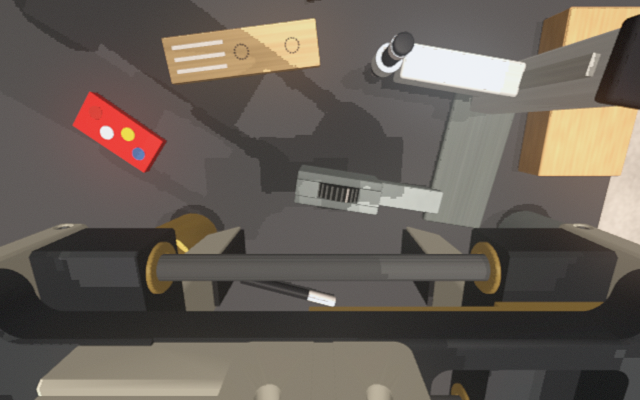

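The marks are at (292,44) and (242,51), the pen at about (378,72) and the wheel at (337,193). Board yaw is about +8°. Moving over the board's lined end now.

```bash
python3 -m pendant '[0.59,-0.69,0.2,0,0,-0.98,-1,0.59,-0.69,0.2,0,0,0,-1,0.59,-0.69,0.2,0,0,0,-1,0.59,-0.69,0.2,0,0,0,-1,0.59,-0.69,0.2,0,0,0,-1,0.59,-0.69,0.2,0,0,0,-1,0.59,-0.69,0.2,0,0,0,-1,0.59,-0.69,0.2,0,0,0,-1,0,0,0,0,0,-0.98,-1,0,0,0,0,0,-0.98,-1,0,0,0,0,0,-0.98,-1,0,0,0,0,0,-0.98,-1]';python3 -m pendant '[0,0,0,0,0,-0.98,-1,0,0,0,0,0,-0.98,-1,0,0,0,0,0,-0.98,-1,0,0,0,0,0,-0.98,-1,0,0,0,0,0,-0.98,-1,0,0,0,0,0,-0.98,-1,0,0,0,0,0,-0.98,-1,0,0,0,0,0,-0.98,-1,0,0,0,0,0,-0.98,-1,0,0,0,0,0,-0.98,-1]';python3 -m pendant '[0,0,0,0,0,-0.98,-1,0,0,0,0,0,-0.98,-1,0,0,0,0,0,-0.98,-1,0,0,0,0,0,-0.98,-1,0,0,0,0,0,-0.98,-1,0,0,0,0,0,-0.98,-1,0,0,0,0,0,-0.98,-1,0,0,0,0,0,-0.98,-1,0,0,0,0,0,-0.98,-1,0,0,0,0,0,-0.98,-1]'
python3 - <<'E'
from h import *
look('w3.png',['mark_end','mark_mid','board'])
E
```

```text
time: 8.6
tool_pos: [386.3, -158.7, 178.9]
tcp_rot: [3.141, 0.0, 1.917]
contact_force: [-0.2, -0.6, 0.2]
grip_width: 91.9
finger_force: 0.0
time: 9.6
tool_pos: [386.3, -158.7, 178.9]
tcp_rot: [3.141, 0.0, 2.601]
contact_force: [-0.0, 0.3, 0.0]
grip_width: 91.9
finger_force: 0.0
time: 10.6
tool_pos: [386.4, -158.8, 178.9]
tcp_rot: [-3.141, 0.0, -2.998]
contact_force: [0.8, 0.3, 0.1]
grip_width: 92.0
finger_force: 0.0
mark_end [([328.0, 294.6], 0.96, [526.6, -130.7])]
mark_mid [([333.4, 252.7], 0.97, [468.2, -132.9])]
board [([330.1, 243.7], 0.75, [462.2, -137.6]), ([329.7, 297.8], 0.52, [538.6, -126.4])]
```

View pics/w3.png

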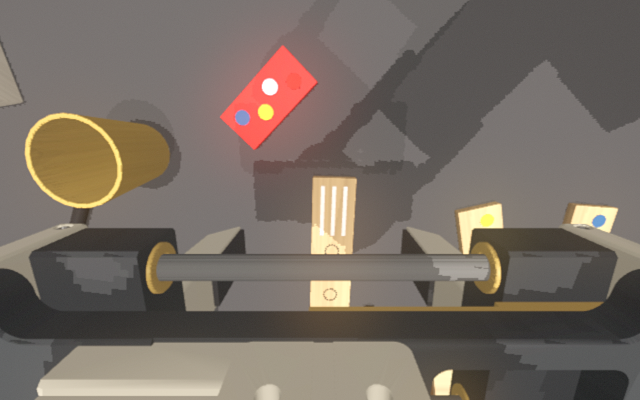

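```bash
python3 -m pendant '[-0.31,0.39,0,0,0,0,-1,0,0,0.97,0,0,0,-1,0,0,0.97,0,0,0,-1,0,0,0.97,0,0,0,-1,0,0,0.97,0,0,0,-1,0,0,0.97,0,0,0,-1,0,0,0.97,0,0,0,-1,0,0,0,0,0,0,-1]';python3 -m pendant '[0,0,0,0,0,0,1,0,0,0,0,0,0,1,0,0,0,0,0,0,1,0,0,0,0,0,0,1,0,0,0,0,0,0,1,0,0,0,0,0,0,1]'
python3 - <<'E'
from h import *
o=get_obs();print(o['tool_pos'],o['tcp_rot'],o['grip_width'],o['finger_force'])
look('w4.png',['mark_end','mark_mid'])
look('t4.png',['mark_end','mark_mid','pen_tip'],'top')
E
```

```text
time: 11.6
tool_pos: [393.3, -145.6, 2.0]
tcp_rot: [3.14, -0.002, -3.003]
contact_force: [0.2, 0.3, 0.7]
grip_width: 91.9
finger_force: 0.0
time: 12.2
tool_pos: [394.0, -145.9, 4.3]
tcp_rot: [-3.141, 0.0, -3.001]
contact_force: [-0.5, 0.5, 3.1]
grip_width: 49.9
finger_force: 29.9
[ 393.98630526 -145.90890018    4.34164037] [-3.14136909e+00  4.36296346e-04 -3.00146471e+00] 49.88572604582817 29.929887056350708
mark_end []
mark_mid []
mark_end [([381.7, 200.9], 0.73, [519.1, -139.9])]
mark_mid [([382.3, 219.0], 0.64, [465.5, -141.5])]
pen_tip [([384.1, 166.3], 0.57, [619.5, -145.4]), ([266.7, 184.8], 0.15, [559.7, 198.5])]
```

```bash
python3 -m pendant '[0,0,0,0,0,0.81,1,0,0,0,0,0,0.81,1,0,0,0,0,0,0.81,1,0,0,0,0,0,0.81,1,-0.465,0.027,0,0,0,0,1,-0.465,0.027,0,0,0,0,1,-0.465,0.027,0,0,0,0,1,-0.465,0.027,0,0,0,0,1,-0.465,0.027,0,0,0,0,1,-0.465,0.027,0,0,0,0,1,0,0,0,0,0,0,1,0,0,0,0,0,0,1]'
python3 -c "
from plant import *;o=get_obs();print(o['tool_pos'],o['tcp_rot'])"
python3 -m pendant '[0,0,0,0,0,0,-0.5,0,0,0,0,0,0,-0.5,0,0,0,0,0,0,-0.5,0,0,-1,0,0,0,-0.5,0,0,-1,0,0,0,-0.5,0,0,-1,0,0,0,-0.5,0,0,-1,0,0,0,-0.5,0,0,-1,0,0,0,-0.5,0,0,-1,0,0,0,-0.5,0,0,-1,0,0,0,-0.5,0,0,0,0,0,0,-0.5]'
python3 -m pendant '[-0.516,-0.873,0,0,0,0,1,-0.516,-0.873,0,0,0,0,1,-0.516,-0.873,0,0,0,0,1,-0.516,-0.873,0,0,0,0,1,-0.516,-0.873,0,0,0,0,1,-0.516,-0.873,0,0,0,0,1,-0.516,-0.873,0,0,0,0,1]';python3 -m pendant '[0,0,0,0,0,1,1,0,0,0,0,0,1,1,0,0,0,0,0,1,1,0,0,0,0,0,1,1,0,0,0,0,0,1,1,0,0,0,0,0,1,1,0,0,0,0,0,1,1,0,0,0,0,0,1,1,0,0,0,0,0,1,1,0,0,0,0,0,1,1]';python3 -m pendant '[0,0,0,0,0,1,1,0,0,0,0,0,1,1,0,0,0,0,0,1,1,0,0,0,0,0,1,1,0,0,0,0,0,1,1,0,0,0,0,0,1,1,0,0,0,0,0,1,1,0,0,0,0,0,1,1,0,0,0,0,0,1,1,0,0,0,0,0,1,1,0,0,0,0,0,1,1,0,0,0,0,0,0.25,1]';python3 -m pendant '[0,0,0,0,1,0,1,0,0,0,0,1,0,1,0,0,0,0,1,0,1,0,0,0,0,1,0,1,0,0,0,0,1,0,1,0,0,0,0,1,0,1,0,0,0.8,0,0,0,1,0,0,0.8,0,0,0,1]'
python3 - <<'E'
from h import *
im,M,o=look('w5.png',['mark_end','mark_mid','pen_tip','wheel_crest','stand'])
E
```

```text
time: 13.75
tool_pos: [478.4, -148.5, 4.3]
tcp_rot: [-3.141, 0.002, 3.056]
contact_force: [2.0, 0.6, 3.2]
grip_width: 49.5
finger_force: 29.9
[ 478.4390113  -148.49518649    4.33472849] [-3.14098832e+00  2.01038250e-03  3.05593370e+00]
time: 14.85
tool_pos: [479.1, -149.0, 217.8]
tcp_rot: [-3.139, 0.007, 3.056]
contact_force: [0.5, -0.5, -1.0]
grip_width: 68.9
finger_force: 0.0
time: 15.55
tool_pos: [569.7, -341.0, 212.5]
tcp_rot: [3.14, -0.002, 3.055]
contact_force: [0.2, -0.1, -0.2]
grip_width: 17.2
finger_force: 0.0
time: 16.55
tool_pos: [569.2, -339.9, 212.5]
tcp_rot: [-3.141, -0.003, 2.354]
contact_force: [0.2, -0.3, -0.3]
grip_width: 0.3
finger_force: 0.0
time: 17.75
tool_pos: [569.3, -339.9, 212.6]
tcp_rot: [-3.14, -0.002, 1.571]
contact_force: [-0.6, -0.0, -1.4]
grip_width: 0.9
finger_force: 0.0
time: 18.55
tool_pos: [569.4, -321.3, 168.4]
tcp_rot: [-3.142, -0.419, 1.571]
contact_force: [0.6, -0.6, -1.1]
grip_width: 0.4
finger_force: 0.0
mark_end [([355.2, 115.8], 0.81, [606.7, -162.2])]
mark_mid [([308.9, 109.7], 0.71, [551.0, -154.3])]
pen_tip [([366.4, 109.0], 0.73, [617.8, -161.7])]
wheel_crest [([332.7, 220.6], 0.72, [577.8, -293.3])]
stand [([366.2, 119.5], 0.95, [621.6, -161.3])]
```

View pics/w5.png

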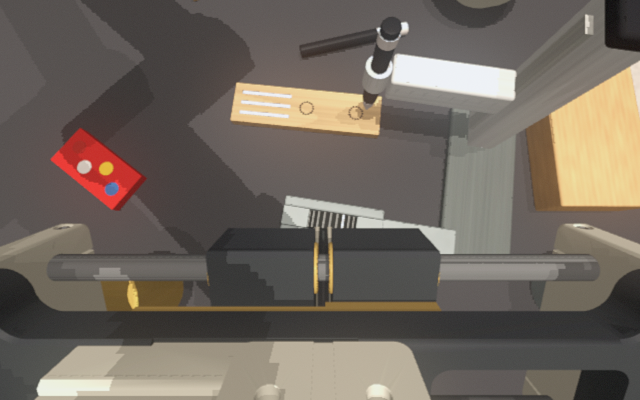

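Run:
```python
from h import *
a=cv2.imread('pics/w5.png')[60:150,290:420]; cv2.imwrite('pics/w5c.png',cv2.resize(a,(780,540),interpolation=cv2.INTER_CUBIC))
M=camera_model('wrist')
for p in((368,106),(368,108)):print(at('wrist',p,28,M),at('wrist',p,26,M))
for p in((306.7,107.7),(355.5,113.5)):print(at('wrist',p,12,M))
```

```text
[ 623.86695959 -158.91635184   28.        ] [ 624.20310435 -157.88542444   26.        ]
[ 623.8069131  -161.41864618   28.        ] [ 624.14267866 -160.40352123   26.        ]
[ 551.1664616  -153.04300194   12.        ]
[ 611.00564883 -160.52237411   12.        ]
```

View pics/w5c.png

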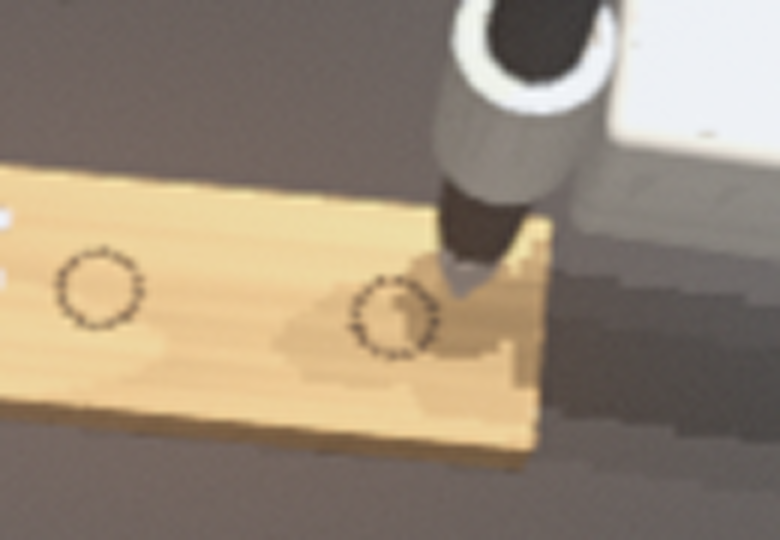

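The pen tip is at about (366.7,109.3) and the end ring at about (355.7,112.8), so the board needs about +11 mm in x and -2.7 mm in y. I'll go back, regrip and slide it.

```bash
python3 -m pendant '[0,0,-0.8,0,0,0,1,0,0,-0.8,0,0,0,1,0,0,0,0,-1,0,1,0,0,0,0,-1,0,1,0,0,0,0,-1,0,1,0,0,0,0,-1,0,1,0,0,0,0,-1,0,1,0,0,0,0,-1,0,1]';python3 -m pendant '[0,0,0,0,0,-1,1,0,0,0,0,0,-1,1,0,0,0,0,0,-1,1,0,0,0,0,0,-1,1,0,0,0,0,0,-1,1,0,0,0,0,0,-1,1,0,0,0,0,0,-1,1,0,0,0,0,0,-1,1,0,0,0,0,0,-1,1,0,0,0,0,0,-1,1]';python3 -m pendant '[0,0,0,0,0,-1,1,0,0,0,0,0,-1,1,0,0,0,0,0,-1,1,0,0,0,0,0,-1,1,0,0,0,0,0,-1,1,0,0,0,0,0,-1,1,0,0,0,0,0,-1,1,0,0,0,0,0,-1,1,0,0,0,0,0,-1,1,0,0,0,0,0,-1,1,0,0,0,0,0,-1,1,0,0,0,0,0,-0.25,1]';python3 -m pendant '[0.516,0.873,0,0,0,0,-0.5,0.516,0.873,0,0,0,0,-0.5,0.516,0.873,0,0,0,0,-0.5,0.516,0.873,0,0,0,0,-0.5,0.516,0.873,0,0,0,0,-0.5,0.516,0.873,0,0,0,0,-0.5,0.516,0.873,0,0,0,0,-0.5,0,0,0,0,0,0,-0.5,0,0,0,0,0,0,-0.5]'
```

```text
time: 19.65
tool_pos: [570.3, -340.9, 216.1]
tcp_rot: [3.139, 0.005, 1.572]
contact_force: [1.3, 0.3, -0.1]
grip_width: 0.3
finger_force: 0.0
time: 20.65
tool_pos: [570.3, -340.8, 215.7]
tcp_rot: [3.141, 0.002, 2.273]
contact_force: [-0.4, -0.6, 0.7]
grip_width: 0.6
finger_force: 0.0
time: 21.85
tool_pos: [570.2, -340.8, 215.6]
tcp_rot: [-3.14, 0.002, 3.057]
contact_force: [-1.0, 0.2, -0.0]
grip_width: 0.5
finger_force: 0.0
time: 22.75
tool_pos: [478.3, -148.4, 215.3]
tcp_rot: [-3.141, 0.002, 3.056]
contact_force: [-0.6, 0.1, -0.1]
grip_width: 66.5
finger_force: 0.0
```

```bash
python3 -m pendant '[0,0,1,0,0,0,-0.5,0,0,1,0,0,0,-0.5,0,0,1,0,0,0,-0.5,0,0,1,0,0,0,-0.5,0,0,1,0,0,0,-0.5,0,0,1,0,0,0,-0.5,0,0,0.9,0,0,0,-0.5,0,0,0.13,0,0,0,1,0,0,0,0,0,0,1,0,0,0,0,0,0,1,0,0,0,0,0,0,1,0,0,0,0,0,0,1]';python3 -m pendant '[-0.19,-0.03,0,0,0,0,1,-0.187,-0.03,0,0,0,0,1,0,0,0,0,0,0,1,0,0,0,0,0,0,1]'
python3 -m pendant '[0,0,0,0,0,0,-0.5,0,0,0,0,0,0,-0.5,0,0,0,0,0,0,-0.5,0,0,-1,0,0,0,-0.5,0,0,-1,0,0,0,-0.5,0,0,-1,0,0,0,-0.5,0,0,-1,0,0,0,-0.5,0,0,-1,0,0,0,-0.5,0,0,-1,0,0,0,-0.5,0,0,-1,0,0,0,-0.5,0,0,0,0,0,0,-0.5]'
```

```text
time: 23.95
tool_pos: [478.4, -148.6, 4.3]
tcp_rot: [-3.141, 0.002, 3.055]
contact_force: [-0.0, 0.4, -1.4]
grip_width: 49.5
finger_force: 30.0
time: 24.35
tool_pos: [490.1, -151.5, 4.2]
tcp_rot: [-3.141, 0.003, 3.056]
contact_force: [1.0, 0.2, 3.9]
grip_width: 49.5
finger_force: 30.0
time: 25.45
tool_pos: [490.6, -151.8, 217.1]
tcp_rot: [-3.139, 0.007, 3.056]
contact_force: [0.6, 0.1, 0.4]
grip_width: 68.9
finger_force: 0.0
```

```bash
python3 -m pendant '[-0.456,-0.864,0,0,0,0,1,-0.456,-0.864,0,0,0,0,1,-0.456,-0.864,0,0,0,0,1,-0.456,-0.864,0,0,0,0,1,-0.456,-0.864,0,0,0,0,1,-0.456,-0.864,0,0,0,0,1,-0.456,-0.864,0,0,0,0,1]';python3 -m pendant '[0,0,0,0,0,1,1,0,0,0,0,0,1,1,0,0,0,0,0,1,1,0,0,0,0,0,1,1,0,0,0,0,0,1,1,0,0,0,0,0,1,1,0,0,0,0,0,1,1,0,0,0,0,0,1,1,0,0,0,0,0,1,1,0,0,0,0,0,1,1,0,0,0,0,0,1,1]';python3 -m pendant '[0,0,0,0,0,1,1,0,0,0,0,0,1,1,0,0,0,0,0,1,1,0,0,0,0,0,1,1,0,0,0,0,0,1,1,0,0,0,0,0,1,1,0,0,0,0,0,1,1,0,0,0,0,0,1,1,0,0,0,0,0,1,1,0,0,0,0,0,1,1,0,0,0,0,0,1,1,0,0,0,0,0,1,1]';python3 -m pendant '[0,0,0,0,1,0.3,1,0,0,0,0,1,0,1,0,0,0,0,1,0,1,0,0,0,0,1,0,1,0,0,0,0,1,0,1,0,0,0,0,1,0,1,0,0,0.8,0,0,0,1,0,0,0.8,0,0,0,1]'
python3 - <<'E'
from h import *
im,M,o=look('w6.png',['mark_end','mark_mid','pen_tip','wheel_crest'])
a=im[60:150,280:410]; b=im[180:245,260:400]
A=cv2.resize(a,(780,400),interpolation=cv2.INTER_CUBIC);A=cv2.resize(a,(578,400),interpolation=cv2.INTER_CUBIC);B=cv2.resize(b,(578,200),interpolation=cv2.INTER_CUBIC)
cv2.imwrite('pics/w6c.png',np.vstack([A,B])[:,:,::-1])
E
```

```text
time: 26.15
tool_pos: [568.6, -340.8, 211.7]
tcp_rot: [3.14, -0.002, 3.056]
contact_force: [1.6, 0.4, -0.3]
grip_width: 17.5
finger_force: 0.0
time: 27.25
tool_pos: [568.2, -339.7, 211.7]
tcp_rot: [-3.141, -0.002, 2.285]
contact_force: [0.5, -0.0, 0.1]
grip_width: 0.6
finger_force: 0.0
time: 28.45
tool_pos: [568.2, -339.7, 211.7]
tcp_rot: [-3.14, -0.001, 1.447]
contact_force: [-0.3, -0.2, -0.0]
grip_width: 0.9
finger_force: 0.0
time: 29.25
tool_pos: [570.8, -321.3, 167.2]
tcp_rot: [-3.14, -0.42, 1.426]
contact_force: [0.3, -0.2, -0.4]
grip_width: 0.2
finger_force: 0.0
mark_end [([345.1, 110.2], 0.72, [618.7, -161.0]), ([325.2, 220.7], 0.55, [576.0, -289.0])]
mark_mid [([295.0, 113.4], 0.75, [558.7, -156.3])]
pen_tip [([344.1, 103.3], 0.73, [616.5, -160.3])]
wheel_crest [([328.1, 220.7], 0.64, [578.1, -294.2])]
```

View pics/w6c.png

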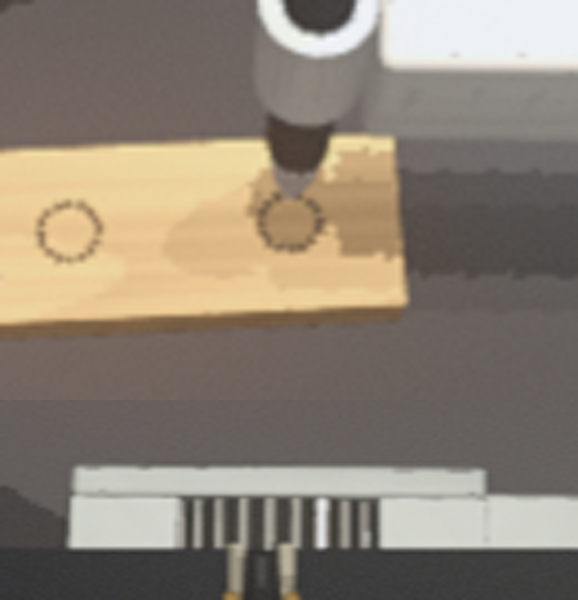

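Run:
```python
from h import *
M=camera_model('wrist')
r=at('wrist',(345.2,109.9),12,M);print(r,[at('wrist',(345.2,104.8),z,M) for z in(25.2,28)])
print(at('wrist',(280+69.5/4.446,60+231/4.446),12,M))
# housing: wheel slot ends (181..380)/578*140+260
for c in (70,181,380,487): print(at('wrist',(260+c*140/578,180+(515-400)*65/200),55,M))
o=get_obs();print(o['tool_pos'],o['contact_force'])
```

```text
[ 622.45101784 -161.62808531   12.        ] [array([ 621.42718196, -161.69060461,   25.2       ]), array([ 620.99174923, -163.10267373,   28.        ])]
[ 562.15333633 -155.68784104   12.        ]
[ 530.69658571 -286.09651261   55.        ]
[ 557.29723232 -289.91010208   55.        ]
[ 604.98504636 -296.7468436    55.        ]
[ 630.62536586 -300.42275621   55.        ]
[ 571.56179869 -321.051506    169.86823898] [ 0.00786607 -0.79618342  0.27075968]
```

```bash
python3 -m pendant '[0,0,-0.8,0,0,0,1,0,0,0,0,-1,0,1,0,0,0,0,-1,0,1,0,0,0,0,-1,0,1,0,0,0,0,-1,0,1,0,0,0,0,-1,0,1,0,0,0,0,-1,0,1,0.5,-0.2,0.5,0,0,0,1,0.5,-0.1,0.8,0,0,0,1,0,0,0.8,0,0,0,1,0,0,0.8,0,0,0,1,0,0,0,0,0,0,1]'
```

```text
time: 30.7
tool_pos: [564.2, -298.8, 102.4]
tcp_rot: [-3.137, -0.002, 1.429]
contact_force: [-0.3, -0.7, 0.4]
grip_width: 0.1
finger_force: 0.0
```

```bash
python3 -m pendant '[0.12,0.05,0.64,0,0,0,1,0,0,0.62,0,0,0,1,0,0,0,0,0,0,1,0,0,0,0,0,0,1]'; python3 -m pendant '[0,0,0.05,0,0,0,1,0,0,0,0,0,0,1]'; python3 -m pendant '[0,0,0.04,0,0,0,1,0,0,0,0,0,0,1]'
```

```text
time: 31.1
tool_pos: [568.0, -296.8, 68.2]
tcp_rot: [3.14, 0.001, 1.429]
contact_force: [-0.6, -0.3, -0.7]
grip_width: 0.6
finger_force: 0.0
time: 31.3
tool_pos: [567.8, -296.5, 66.3]
tcp_rot: [3.14, 0.001, 1.429]
contact_force: [0.3, -0.5, 0.9]
grip_width: 0.5
finger_force: 0.0
time: 31.5
tool_pos: [567.3, -296.0, 64.1]
tcp_rot: [-3.141, 0.0, 1.429]
contact_force: [-0.4, -0.2, -0.1]
grip_width: 0.5
finger_force: 0.0
```

```bash
for i in 1; do python3 -m pendant '[0,0,0.04,0,0,0,1,0,0,0,0,0,0,1]'; python3 -m pendant '[0,0,0.03,0,0,0,1,0,0,0,0,0,0,1,0,0,0,0,0,0,1]';python3 -m pendant '[0,0,0.03,0,0,0,1,0,0,0,0,0,0,1,0,0,0,0,0,0,1]'; done
```

```text
time: 31.7
tool_pos: [567.1, -295.9, 62.4]
tcp_rot: [-3.141, -0.0, 1.429]
contact_force: [0.3, 0.5, 0.7]
grip_width: 0.6
finger_force: 0.0
time: 32.0
tool_pos: [567.2, -295.9, 61.6]
tcp_rot: [-3.141, -0.0, 1.429]
contact_force: [-0.1, -0.1, -0.3]
grip_width: 0.2
finger_force: 0.0
time: 32.3
tool_pos: [567.3, -296.0, 61.1]
tcp_rot: [-3.141, 0.0, 1.429]
contact_force: [-0.1, 0.0, 2.5]
grip_width: 0.5
finger_force: 1.5
```

```bash
python3 -m pendant '[0,0,0.02,0,0,0,1,0,0,0,0,0,0,1,0,0,0,0,0,0,1]'; python3 -m pendant '[0,0.1,0,0,0,0,1,0,0.1,0,0,0,0,1,0,0.1,0,0,0,0,1,0,0.1,0,0,0,0,1]'
```

```text
time: 32.6
tool_pos: [567.4, -296.1, 60.9]
tcp_rot: [3.142, 0.0, 1.429]
contact_force: [-1.7, 0.7, 7.3]
grip_width: 0.4
finger_force: 3.2
time: 33.0
tool_pos: [580.2, -298.1, 62.1]
tcp_rot: [3.139, 0.001, 1.429]
contact_force: [-1.0, 2.0, 10.8]
grip_width: 0.4
finger_force: 5.1
```

```bash
python3 -m pendant '[0,0.1,-0.01,0,0,0,1,0,0.1,0,0,0,0,1,0,0.1,0,0,0,0,1,0,0.1,0,0,0,0,1]';python3 -m pendant '[0,0.1,0.02,0,0,0,1,0,0.1,0.01,0,0,0,1]'
python3 - <<'E'
from h import *
look('w7.png',['pen_tip','wheel_crest','mark_end'])
E
```

```text
time: 33.4
tool_pos: [591.2, -299.6, 60.6]
tcp_rot: [-3.141, 0.0, 1.429]
contact_force: [0.4, -1.0, 0.8]
grip_width: 0.6
finger_force: 0.6
time: 33.6
tool_pos: [596.8, -300.0, 58.9]
tcp_rot: [-3.14, -0.001, 1.429]
contact_force: [-0.1, -0.1, -0.3]
grip_width: 0.3
finger_force: 0.0
pen_tip [([329.1, 0.0], 0.39, [620.8, -163.7])]
wheel_crest []
mark_end [([328.1, 8.5], 0.75, [620.6, -162.5])]
```

```bash
python3 -m pendant '[0,0,-0.4,0,0,0,1,0,-0.56,0,0,0,0,1,0,-0.57,0,0,0,0,1,0,0,0.3,0,0,0,1,0,0,0,0,0,0,1,0,0,0,0,0,0,1]'
```

```text
time: 34.4
tool_pos: [563.9, -295.6, 62.5]
tcp_rot: [-3.141, -0.0, 1.429]
contact_force: [0.9, -0.0, -1.2]
grip_width: 0.5
finger_force: 0.0
```

```bash
python3 -m pendant '[0,0,0.06,0,0,0,1,0,0,0,0,0,0,1,0,0.1,0,0,0,0,1,0,0.1,0,0,0,0,1,0,0.1,0,0,0,0,1]'; python3 -m pendant '[0,0.1,0,0,0,0,1,0,0.1,0,0,0,0,1,0,0.1,0.01,0,0,0,1,0,0.1,0.01,0,0,0,1]';python3 -m pendant '[0,0.1,0.03,0,0,0,1,0,0.1,0.04,0,0,0,1]'
python3 -m pendant '[0,0,-0.5,0,0,0,1,0,-0.56,0,0,0,0,1,0,-0.46,0,0,0,0,1,0,0,0.3,0,0,0,1,0,0,0,0,0,0,1,0,0,0,0,0,0,1]'
python3 - <<'E'
from h import *
look('s7.png',['pen_tip','mark_end'],'scene');look('w8.png',['pen_tip'])
a=cv2.imread('pics/w8.png')[0:60,270:390];b=cv2.imread('pics/s7.png')[190:290,180:320];c=cv2.imread('pics/scene0.png')[190:290,180:320]
cv2.imwrite('pics/c7.png',np.vstack([cv2.resize(a,(600,300)),np.hstack([cv2.resize(b,(300,214)),cv2.resize(c,(300,214))])]))
E
```

```text
time: 34.9
tool_pos: [573.0, -296.9, 62.0]
tcp_rot: [3.141, 0.0, 1.429]
contact_force: [-1.3, 0.9, 7.8]
grip_width: 0.4
finger_force: 3.8
time: 35.3
tool_pos: [585.6, -298.8, 61.8]
tcp_rot: [3.139, 0.001, 1.429]
contact_force: [0.7, 0.4, 5.4]
grip_width: 0.5
finger_force: 2.9
time: 35.5
tool_pos: [592.0, -299.9, 59.9]
tcp_rot: [3.138, 0.001, 1.429]
contact_force: [1.3, 0.9, 5.6]
grip_width: 0.4
finger_force: 3.2
time: 36.1
tool_pos: [560.3, -295.0, 63.9]
tcp_rot: [-3.141, -0.0, 1.429]
contact_force: [-0.4, -0.6, -0.4]
grip_width: 0.3
finger_force: 0.0
pen_tip []
mark_end [([255.2, 250.3], 0.77, [610.6, -164.5]), ([337.7, 299.1], 0.37, [774.3, 27.7])]
pen_tip []
```

View pics/c7.png

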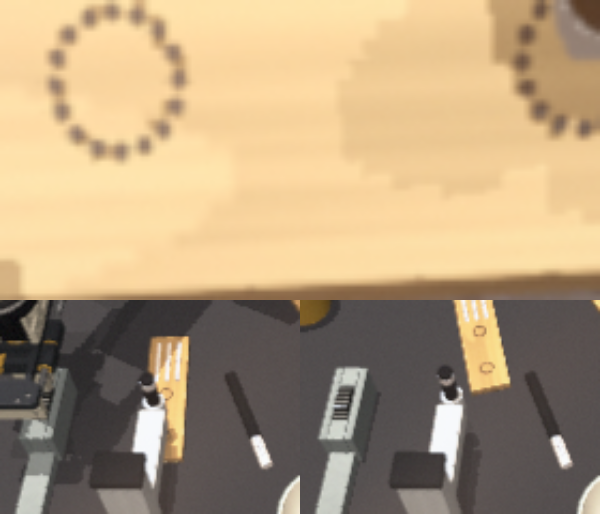

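```bash
python3 -m pendant '[0,0.1,0.09,0,0,0,1,0,0,0.03,0,0,0,1,0,0.1,0,0,0,0,1,0,0.1,0,0,0,0,1,0,0.1,0,0,0,0,1]'; python3 -m pendant '[0,0.1,0,0,0,0,1,0,0.1,0,0,0,0,1,0,0.1,0.01,0,0,0,1,0,0.1,0.01,0,0,0,1]';python3 -m pendant '[0,0.1,0.03,0,0,0,1,0,0.1,0.04,0,0,0,1]'
python3 -m pendant '[0,0,-0.5,0,0,0,1,0,-0.56,0,0,0,0,1,0,-0.46,0,0,0,0,1,0,0,0.3,0,0,0,1,0,0,0,0,0,0,1,0,0,0,0,0,0,1]'
python3 -m pendant '[0,0.1,0.09,0,0,0,1,0,0,0.03,0,0,0,1,0,0.1,0,0,0,0,1,0,0.1,0,0,0,0,1,0,0.1,0,0,0,0,1]'; python3 -m pendant '[0,0.1,0,0,0,0,1,0,0.1,0,0,0,0,1,0,0.1,0.01,0,0,0,1,0,0.1,0.01,0,0,0,1]';python3 -m pendant '[0,0.1,0.03,0,0,0,1,0,0.1,0.04,0,0,0,1]'
```

```text
time: 36.85
tool_pos: [569.0, -296.1, 60.9]
tcp_rot: [-3.134, -0.001, 1.429]
contact_force: [-14.3, 2.6, 14.5]
grip_width: 0.5
finger_force: 9.1
time: 37.25
tool_pos: [582.6, -298.5, 61.9]
tcp_rot: [-3.139, 0.001, 1.429]
contact_force: [-6.0, 1.7, 14.0]
grip_width: 1.3
finger_force: 7.1
time: 37.45
tool_pos: [590.5, -299.8, 61.6]
tcp_rot: [3.139, 0.002, 1.429]
contact_force: [-13.2, 4.6, 25.2]
grip_width: 16.8
finger_force: 11.8
time: 38.05
tool_pos: [559.7, -294.9, 63.3]
tcp_rot: [-3.141, -0.0, 1.429]
contact_force: [0.9, 0.1, -0.3]
grip_width: 0.6
finger_force: 0.0
time: 38.55
tool_pos: [567.4, -295.8, 60.4]
tcp_rot: [-3.131, -0.002, 1.429]
contact_force: [-18.4, 2.7, 16.8]
grip_width: 0.3
finger_force: 10.8
time: 38.95
tool_pos: [581.8, -298.4, 61.9]
tcp_rot: [-3.139, 0.001, 1.429]
contact_force: [-10.3, 2.5, 16.2]
grip_width: 0.2
finger_force: 8.2
time: 39.15
tool_pos: [589.2, -299.8, 60.6]
tcp_rot: [3.141, 0.002, 1.429]
contact_force: [-6.0, 1.9, 16.6]
grip_width: 0.6
finger_force: 7.0
```

```bash
python3 -m pendant '[0,0,-0.5,0,0,0,1,0,0,-0.2,0,0,0,1,0,0,0,0,0,0,1]'
cat > pen.py <<'E'
from h import *
import sys
a=cv2.imread('pics/scene0.png')
im=capture('scene')[:,:,::-1].copy(); cv2.imwrite('pics/pen_%s.png'%sys.argv[1],im)
T=np.array([621,-162.5]);
for z in(155,140): print(z,proj('scene',[*T,z]))
t=a[218:240,240:260]
for n in ('scene0','s7'):
  pass
for n,i in (('0',a),('s7',cv2.imread('pics/s7.png')),('now',im)):
  s=cv2.resize(i[205:265,225:275],None,fx=8,fy=8,interpolation=cv2.INTER_CUBIC);k=cv2.resize(t,None,fx=8,fy=8,interpolation=cv2.INTER_CUBIC)
  m=cv2.matchTemplate(s,k,cv2.TM_CCOEFF_NORMED);_,v,_,l=cv2.minMaxLoc(m);print(n,v,l[0]/8+225,l[1]/8+205)
E
python3 pen.py d1
```

```text
time: 39.45
tool_pos: [589.8, -299.5, 79.8]
tcp_rot: [3.14, 0.001, 1.429]
contact_force: [-0.2, -0.4, -0.1]
grip_width: 0.4
finger_force: 0.0
155 [246.82950044 222.78574612]
140 [247.90548265 226.36355294]
0 0.9996511340141296 240.0 218.0
s7 0.6544438600540161 240.875 221.0
now 0.6921002268791199 240.875 221.25
```

```bash
python3 -m pendant '[0,0.09,0.58,0,0,0,1,0,0,0,0,0,0,1,0,0,0,0,0,0,1]'; python3 -m pendant '[0,0,0.08,0,0,0,1,0,0,0,0,0,0,1,0,-0.1,-0.02,0,0,0,1,0,-0.1,-0.02,0,0,0,1,0,-0.1,-0.01,0,0,0,1]';python3 -m pendant '[0,-0.1,0,0,0,0,1,0,-0.1,0,0,0,0,1,0,-0.1,0,0,0,0,1,0,-0.1,0,0,0,0,1]';python3 -m pendant '[0,-0.1,0.01,0,0,0,1,0,-0.1,0.02,0,0,0,1]'
python3 -m pendant '[0,0,-0.5,0,0,0,1,0,0.5,0,0,0,0,1,0,0.5,0,0,0,0,1,0,0,0.4,0,0,0,1,0,0,0,0,0,0,1,0,0,0,0,0,0,1]'
```

```text
time: 39.8
tool_pos: [592.2, -299.8, 60.0]
tcp_rot: [3.141, 0.0, 1.429]
contact_force: [2.3, -2.3, 2.6]
grip_width: 0.5
finger_force: 2.0
time: 40.3
tool_pos: [584.8, -298.8, 61.6]
tcp_rot: [3.137, 0.002, 1.429]
contact_force: [3.6, -0.4, 13.7]
grip_width: 0.5
finger_force: 6.6
time: 40.7
tool_pos: [572.1, -296.9, 61.7]
tcp_rot: [3.139, 0.001, 1.429]
contact_force: [0.1, 1.6, 13.2]
grip_width: 0.7
finger_force: 6.4
time: 40.9
tool_pos: [564.9, -295.7, 59.9]
tcp_rot: [3.142, 0.0, 1.429]
contact_force: [-2.3, 0.4, 9.9]
grip_width: 0.1
finger_force: 4.9
time: 41.5
tool_pos: [593.1, -299.2, 60.6]
tcp_rot: [-3.137, -0.002, 1.429]
contact_force: [-0.4, 0.3, 0.1]
grip_width: 0.3
finger_force: 0.0
```

```bash
python3 -m pendant '[0,0,0.06,0,0,0,1,0,0,0,0,0,0,1,0,-0.1,-0.02,0,0,0,1,0,-0.1,-0.02,0,0,0,1,0,-0.1,-0.01,0,0,0,1]';python3 -m pendant '[0,-0.1,0,0,0,0,1,0,-0.1,0,0,0,0,1,0,-0.1,0,0,0,0,1,0,-0.1,0,0,0,0,1]';python3 -m pendant '[0,-0.1,0.01,0,0,0,1,0,-0.1,0.02,0,0,0,1]'
python3 -m pendant '[0,0,-0.5,0,0,0,1,0,0.5,0,0,0,0,1,0,0.5,0,0,0,0,1,0,0,0.42,0,0,0,1,0,0,0,0,0,0,1,0,0,0,0,0,0,1]'
python3 -m pendant '[0,0,0.04,0,0,0,1,0,0,0,0,0,0,1,0,-0.1,-0.02,0,0,0,1,0,-0.1,-0.02,0,0,0,1,0,-0.1,-0.01,0,0,0,1]';python3 -m pendant '[0,-0.1,0,0,0,0,1,0,-0.1,0,0,0,0,1,0,-0.1,0,0,0,0,1,0,-0.1,0,0,0,0,1]';python3 -m pendant '[0,-0.1,0.01,0,0,0,1,0,-0.1,0.02,0,0,0,1]'
python3 -m pendant '[0,0,-0.5,0,0,0,1,0,0,-0.2,0,0,0,1,0,0,0,0,0,0,1]'; python3 pen.py u1
```

```text
time: 42.0
tool_pos: [585.2, -298.6, 62.1]
tcp_rot: [-3.141, -0.0, 1.429]
contact_force: [0.0, 0.4, 0.1]
grip_width: 0.2
finger_force: 0.0
time: 42.4
tool_pos: [573.7, -297.0, 62.2]
tcp_rot: [3.142, 0.0, 1.429]
contact_force: [1.2, -1.6, 1.4]
grip_width: 0.2
finger_force: 0.6
time: 42.6
tool_pos: [567.7, -296.1, 61.3]
tcp_rot: [-3.141, 0.0, 1.429]
contact_force: [0.2, 0.3, 2.1]
grip_width: 0.3
finger_force: 1.0
time: 43.2
tool_pos: [596.0, -299.7, 62.0]
tcp_rot: [-3.138, -0.001, 1.429]
contact_force: [-0.1, 0.1, 0.2]
grip_width: 0.3
finger_force: 0.0
time: 43.7
tool_pos: [588.3, -299.0, 64.0]
tcp_rot: [-3.141, 0.0, 1.429]
contact_force: [-0.6, -0.6, -0.2]
grip_width: 0.7
finger_force: 0.0
time: 44.1
tool_pos: [576.4, -297.3, 63.8]
tcp_rot: [-3.141, -0.0, 1.429]
contact_force: [0.2, -0.6, -0.1]
grip_width: 0.1
finger_force: 0.0
time: 44.3
tool_pos: [570.6, -296.5, 62.9]
tcp_rot: [-3.141, -0.0, 1.429]
contact_force: [0.1, -0.5, 0.7]
grip_width: 0.3
finger_force: 0.0
time: 44.6
tool_pos: [571.4, -296.9, 85.0]
tcp_rot: [3.14, 0.001, 1.429]
contact_force: [-0.2, -0.5, 0.2]
grip_width: 0.4
finger_force: 0.0
155 [246.82950044 222.78574612]
140 [247.90548265 226.36355294]
0 0.9996511340141296 240.0 218.0
s7 0.6544438600540161 240.875 221.0
now 0.6723833084106445 240.375 219.375
```

```bash
python3 -m pendant '[0,0.7,0,0,0,0,1,0,0,0.75,0,0,0,1,0,0,0,0,0,0,1,0,0,0,0,0,0,1]'
```

```text
time: 45.05
tool_pos: [591.3, -299.2, 60.6]
tcp_rot: [-3.14, -0.001, 1.429]
contact_force: [1.0, 0.8, 0.5]
grip_width: 0.7
finger_force: 0.3
```

```bash
python3 -m pendant '[0,0,0.035,0,0,0,1,0,0,0,0,0,0,1,0,-0.1,-0.01,0,0,0,1,0,-0.1,-0.01,0,0,0,1,0,-0.1,-0.01,0,0,0,1]';python3 -m pendant '[0,-0.1,0,0,0,0,1,0,-0.1,0,0,0,0,1,0,-0.1,0,0,0,0,1,0,-0.1,0,0,0,0,1]';python3 -m pendant '[0,-0.1,0.02,0,0,0,1,0,-0.1,0.03,0,0,0,1]'
python3 -m pendant '[0,0,-0.5,0,0,0,1,0,0.5,0,0,0,0,1,0,0.45,0,0,0,0,1,0,0,0.455,0,0,0,1,0,0,0,0,0,0,1,0,0,0,0,0,0,1]'
```

```text
time: 45.55
tool_pos: [583.0, -298.1, 62.1]
tcp_rot: [3.141, 0.0, 1.429]
contact_force: [2.1, 1.9, 5.2]
grip_width: 0.4
finger_force: 2.7
time: 45.95
tool_pos: [570.6, -296.3, 61.8]
tcp_rot: [-3.141, -0.0, 1.429]
contact_force: [0.7, 1.7, 4.0]
grip_width: 0.5
finger_force: 1.5
time: 46.15
tool_pos: [564.3, -295.3, 60.0]
tcp_rot: [-3.14, -0.0, 1.429]
contact_force: [-0.2, 2.6, 4.4]
grip_width: 0.4
finger_force: 2.3
time: 46.75
tool_pos: [592.3, -299.8, 60.0]
tcp_rot: [-3.14, -0.0, 1.429]
contact_force: [2.8, -0.8, 2.3]
grip_width: 0.7
finger_force: 1.2
```

```bash
python3 -m pendant '[0,0,0.02,0,0,0,1,0,-0.1,-0.01,0,0,0,1,0,-0.1,-0.01,0,0,0,1,0,-0.1,-0.01,0,0,0,1]';python3 -m pendant '[0,-0.1,0,0,0,0,1,0,-0.1,0,0,0,0,1,0,-0.1,0,0,0,0,1,0,-0.1,0,0,0,0,1]';python3 -m pendant '[0,-0.1,0.02,0,0,0,1,0,-0.1,0.03,0,0,0,1]'
python3 -m pendant '[0,0,-0.5,0,0,0,1,0,0.5,0,0,0,0,1,0,0.45,0,0,0,0,1,0,0,0.455,0,0,0,1,0,0,0,0,0,0,1,0,0,0,0,0,0,1]'
python3 -m pendant '[0,0,0.02,0,0,0,1,0,-0.1,-0.01,0,0,0,1,0,-0.1,-0.01,0,0,0,1,0,-0.1,-0.01,0,0,0,1]';python3 -m pendant '[0,-0.1,0,0,0,0,1,0,-0.1,0,0,0,0,1,0,-0.1,0,0,0,0,1,0,-0.1,0,0,0,0,1]';python3 -m pendant '[0,-0.1,0.02,0,0,0,1,0,-0.1,0.03,0,0,0,1]'
python3 -m pendant '[0,0,-0.5,0,0,0,1,0,0,-0.2,0,0,0,1,0,0,0,0,0,0,1]'; python3 pen.py u2
```

```text
time: 47.15
tool_pos: [584.4, -298.5, 61.9]
tcp_rot: [3.141, 0.0, 1.429]
contact_force: [3.0, -1.5, 5.0]
grip_width: 0.1
finger_force: 2.6
time: 47.55
tool_pos: [572.2, -296.7, 62.0]
tcp_rot: [3.141, 0.0, 1.429]
contact_force: [1.3, -0.4, 5.1]
grip_width: 0.2
finger_force: 2.2
time: 47.75
tool_pos: [566.1, -295.9, 60.6]
tcp_rot: [-3.141, 0.0, 1.429]
contact_force: [3.1, -0.1, 7.4]
grip_width: 0.1
finger_force: 2.9
time: 48.35
tool_pos: [593.2, -299.4, 59.8]
tcp_rot: [-3.138, -0.001, 1.429]
contact_force: [1.6, 0.2, 0.0]
grip_width: 0.3
finger_force: 0.7
time: 48.75
tool_pos: [585.5, -298.7, 61.9]
tcp_rot: [3.142, 0.0, 1.429]
contact_force: [2.8, -1.2, 2.8]
grip_width: 0.6
finger_force: 1.6
time: 49.15
tool_pos: [574.0, -297.1, 62.2]
tcp_rot: [3.141, 0.001, 1.429]
contact_force: [2.8, -1.3, 3.5]
grip_width: 0.7
finger_force: 2.3
time: 49.35
tool_pos: [568.5, -296.6, 61.2]
tcp_rot: [3.14, 0.001, 1.429]
contact_force: [3.1, -0.6, 8.2]
grip_width: 0.5
finger_force: 3.8
time: 49.65
tool_pos: [567.5, -296.1, 81.3]
tcp_rot: [-3.141, 0.0, 1.429]
contact_force: [-0.0, -0.2, -0.3]
grip_width: 0.1
finger_force: 0.0
155 [246.82950044 222.78574612]
140 [247.90548265 226.36355294]
0 0.9996511340141296 240.0 218.0
s7 0.6544438600540161 240.875 221.0
now 0.6858298778533936 239.875 217.625
```

The pen went fully down (scene shift about 3.6 px, matching the full travel, and the wheel stop was felt), then fully up again. Now the middle mark.

```bash
python3 -m pendant '[0,0,-0.9,0,0,-1,-0.5,0,0,-0.9,0,0,-1,-0.5,0,0,-0.9,0,0,-1,-0.5,0,0,-0.9,0,0,-1,-0.5,0,0,-0.9,0,0,-1,-0.5,0,0,0,0,0,-1,-0.5,0,0,0,0,0,-1,-0.5,0,0,0,0,0,-1,-0.5,0,0,0,0,0,-1,-0.5,0,0,0,0,0,-1,-0.5,0,0,0,0,0,-1,-0.5]';python3 -m pendant '[0,0,0,0,0,-1,-0.5,0,0,0,0,0,-1,-0.5,0,0,0,0,0,-1,-0.5,0,0,0,0,0,-1,-0.5,0,0,0,0,0,-1,-0.5,0,0,0,0,0,-1,-0.5,0,0,0,0,0,-1,-0.5,0,0,0,0,0,-1,-0.5,0,0,0,0,0,-1,-0.5,0,0,0,0,0,-1,-0.5,0,0,0,0,0,-1,-0.5,0,0,0,0,0,-1,-0.5]';python3 -m pendant '[0.594,0.913,0,0,0,-0.3,-0.5,0.594,0.913,0,0,0,0,-0.5,0.594,0.913,0,0,0,0,-0.5,0.594,0.913,0,0,0,0,-0.5,0.594,0.913,0,0,0,0,-0.5,0,0,0,0,0,0,-0.5,0,0,0,0,0,0,-0.5]'
```

```text
time: 50.8
tool_pos: [567.4, -295.8, 214.7]
tcp_rot: [-3.14, -0.003, 2.2]
contact_force: [1.2, 0.6, -0.4]
grip_width: 68.8
finger_force: 0.0
time: 52.0
tool_pos: [567.4, -295.8, 214.7]
tcp_rot: [3.14, -0.003, 3.038]
contact_force: [-0.5, -0.3, -0.3]
grip_width: 68.7
finger_force: 0.0
time: 52.7
tool_pos: [491.3, -151.4, 215.8]
tcp_rot: [-3.142, -0.001, 3.057]
contact_force: [-0.2, -0.2, 1.0]
grip_width: 68.8
finger_force: 0.0
```

```bash
python3 -m pendant '[0,0,1,0,0,0,-0.5,0,0,1,0,0,0,-0.5,0,0,1,0,0,0,-0.5,0,0,1,0,0,0,-0.5,0,0,1,0,0,0,-0.5,0,0,1,0,0,0,-0.5,0,0,0.9,0,0,0,-0.5,0,0,0.14,0,0,0,1,0,0,0,0,0,0,1,0,0,0,0,0,0,1,0,0,0,0,0,0,1,0,0,0,0,0,0,1]';python3 -m pendant '[-0.394,-0.006,0,0,0,0,1,-0.394,-0.006,0,0,0,0,1,-0.394,-0.006,0,0,0,0,1,-0.394,-0.006,0,0,0,0,1,-0.394,-0.006,0,0,0,0,1,0,0,0,0,0,0,1,0,0,0,0,0,0,1,0,0,0,0,0,0,1]'
```

```text
time: 53.9
tool_pos: [492.0, -152.0, 6.0]
tcp_rot: [-3.141, 0.001, 3.056]
contact_force: [-0.1, 0.9, -1.5]
grip_width: 49.4
finger_force: 30.0
time: 54.7
tool_pos: [550.6, -157.8, 5.7]
tcp_rot: [-3.141, 0.001, 3.056]
contact_force: [2.0, 0.5, 3.0]
grip_width: 49.2
finger_force: 30.0
```

```bash
python3 -m pendant '[0,0,0,0,0,0,-0.5,0,0,0,0,0,0,-0.5,0,0,0,0,0,0,-0.5,0,0,-1,0,0,0,-0.5,0,0,-1,0,0,0,-0.5,0,0,-1,0,0,0,-0.5,0,0,-1,0,0,0,-0.5,0,0,-1,0,0,0,-0.5,0,0,-1,0,0,0,-0.5,0,0,-1,0,0,0,-0.5,0,0,0,0,0,0,-0.5]'
python3 -m pendant '[-0.166,-0.86,0,0,0,0,1,-0.166,-0.86,0,0,0,0,1,-0.166,-0.86,0,0,0,0,1,-0.166,-0.86,0,0,0,0,1,-0.166,-0.86,0,0,0,0,1,-0.166,-0.86,0,0,0,0,1,-0.166,-0.86,0,0,0,0,1]';python3 -m pendant '[0,0,0,0,0,1,1,0,0,0,0,0,1,1,0,0,0,0,0,1,1,0,0,0,0,0,1,1,0,0,0,0,0,1,1,0,0,0,0,0,1,1,0,0,0,0,0,1,1,0,0,0,0,0,1,1,0,0,0,0,0,1,1,0,0,0,0,0,1,1,0,0,0,0,0,1,1]';python3 -m pendant '[0,0,0,0,0,1,1,0,0,0,0,0,1,1,0,0,0,0,0,1,1,0,0,0,0,0,1,1,0,0,0,0,0,1,1,0,0,0,0,0,1,1,0,0,0,0,0,1,1,0,0,0,0,0,1,1,0,0,0,0,0,1,1,0,0,0,0,0,1,1,0,0,0,0,0,1,1,0,0,0,0,0,1,1]';python3 -m pendant '[0,0,0,0,1,0.3,1,0,0,0,0,1,0,1,0,0,0,0,1,0,1,0,0,0,0,1,0,1,0,0,0,0,1,0,1,0,0,0,0,1,0,1,0,0,0.8,0,0,0,1,0,0,0.8,0,0,0,1]'
python3 - <<'E'
from h import *
im,M,o=look('w9.png',['mark_end','mark_mid','pen_tip','wheel_crest'])
a=im[60:150,290:420]
cv2.imwrite('pics/w9c.png',cv2.resize(a,(780,540),interpolation=cv2.INTER_CUBIC)[:,:,::-1])
E
```

```text
time: 55.8
tool_pos: [551.9, -158.3, 219.0]
tcp_rot: [-3.139, 0.006, 3.056]
contact_force: [-1.1, -1.1, -0.3]
grip_width: 68.7
finger_force: 0.0
time: 56.5
tool_pos: [569.0, -341.3, 213.3]
tcp_rot: [3.14, -0.003, 3.055]
contact_force: [0.7, 0.8, 0.5]
grip_width: 17.5
finger_force: 0.0
time: 57.6
tool_pos: [569.0, -340.2, 213.3]
tcp_rot: [-3.141, -0.003, 2.285]
contact_force: [-0.2, 0.0, -0.0]
grip_width: 0.4
finger_force: 0.0
time: 58.8
tool_pos: [569.0, -340.2, 213.2]
tcp_rot: [-3.139, -0.001, 1.447]
contact_force: [-0.8, -0.3, 0.0]
grip_width: 0.3
finger_force: 0.0
time: 59.6
tool_pos: [571.5, -321.8, 168.8]
tcp_rot: [-3.138, -0.42, 1.426]
contact_force: [-0.5, -0.0, -0.7]
grip_width: 0.6
finger_force: 0.0
mark_end [([390.9, 104.4], 0.87, [675.3, -161.3])]
mark_mid [([343.8, 111.3], 0.89, [617.7, -161.8])]
pen_tip [([346.5, 103.0], 0.74, [620.1, -160.0])]
wheel_crest [([325.6, 215.4], 0.95, [577.1, -289.2]), ([345.9, 115.7], 0.24, [612.1, -191.2])]
```

View pics/w9c.png

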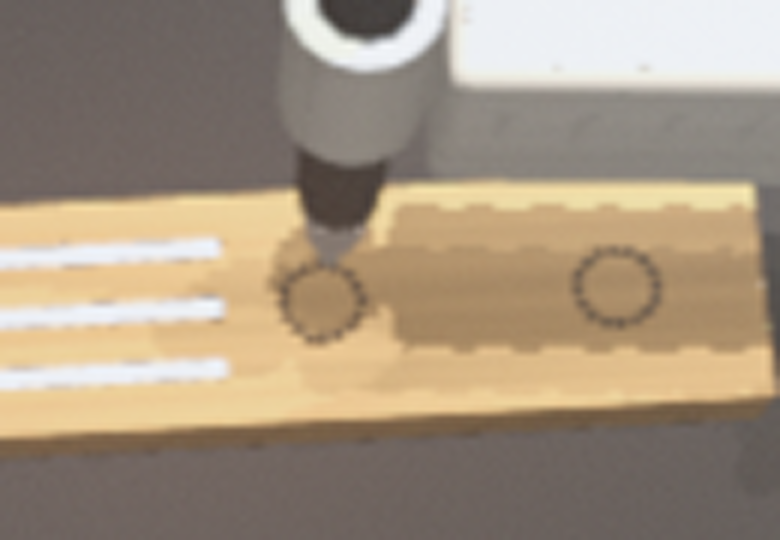

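Run:
```python
from h import *
M=camera_model('wrist')
print(at('wrist',(343.8,110.2),12,M),at('wrist',(345.2,104.0),28,M))
# expected pixel of tip if it was right above ring
r=at('wrist',(343.8,110.2),12,M); print(proj('wrist',[r[0],r[1],28],M))
```

```text
[ 621.60281401 -161.50854273   12.        ] [ 622.07920273 -161.8174578    28.        ]
[344.7580923  103.81070517]
```

```bash
python3 -m pendant '[0,0,-0.8,0,0,0,1,0,0,0,0,-1,0,1,0,0,0,0,-1,0,1,0,0,0,0,-1,0,1,0,0,0,0,-1,0,1,0,0,0,0,-1,0,1,0,0,0,0,-1,0,1,0.5,-0.2,0.7,0,0,0,1,0.6,-0.13,0.8,0,0,0,1,0,0,0.9,0,0,0,1,0,0,0.9,0,0,0,1,0,0,0,0,0,0,1]';python3 -m pendant '[0,0,0,0,0,0,1]'
```

```text
time: 61.05
tool_pos: [564.3, -296.1, 91.6]
tcp_rot: [-3.136, -0.002, 1.429]
contact_force: [-0.1, 0.2, -0.2]
grip_width: 0.3
finger_force: 0.0
time: 61.15
tool_pos: [566.2, -297.5, 95.2]
tcp_rot: [-3.141, 0.001, 1.429]
contact_force: [0.7, 0.2, 0.6]
grip_width: 0.7
finger_force: 0.0
```

```bash
python3 -m pendant '[0.07,-0.12,0.6,0,0,0,1,0,0,0.5,0,0,0,1,0,0,0,0,0,0,1,0,0,0,0,0,0,1,0,0,0,0,0,0,1]'
```

```text
time: 61.65
tool_pos: [563.3, -295.0, 62.9]
tcp_rot: [3.14, 0.001, 1.429]
contact_force: [0.4, -0.4, 0.4]
grip_width: 0.4
finger_force: 0.0
```

```bash
python3 -m pendant '[0,0,0.07,0,0,0,1,0,0,0,0,0,0,1,0,0.1,0,0,0,0,1,0,0.1,0,0,0,0,1,0,0.1,0,0,0,0,1]'; python3 -m pendant '[0,0.1,0,0,0,0,1,0,0.1,0,0,0,0,1,0,0.1,0.01,0,0,0,1,0,0.1,0.01,0,0,0,1]';python3 -m pendant '[0,0.1,0.03,0,0,0,1,0,0.1,0.04,0,0,0,1]'
python3 -m pendant '[0,0,-0.5,0,0,0,1,0,-0.45,0,0,0,0,1,0,-0.45,0,0,0,0,1,0,0,0.34,0,0,0,1,0,0,0,0,0,0,1,0,0,0,0,0,0,1]'
python3 -m pendant '[0,0,0.07,0,0,0,1,0,0,0,0,0,0,1,0,0.1,0,0,0,0,1,0,0.1,0,0,0,0,1,0,0.1,0,0,0,0,1]'; python3 -m pendant '[0,0.1,0,0,0,0,1,0,0.1,0,0,0,0,1,0,0.1,0.01,0,0,0,1,0,0.1,0.01,0,0,0,1]';python3 -m pendant '[0,0.1,0.03,0,0,0,1,0,0.1,0.04,0,0,0,1]'
python3 -m pendant '[0,0,-0.5,0,0,0,1,0,-0.45,0,0,0,0,1,0,-0.45,0,0,0,0,1,0,0,0.34,0,0,0,1,0,0,0,0,0,0,1,0,0,0,0,0,0,1]'; python3 pen.py d2
```

```text
time: 62.15
tool_pos: [572.0, -296.0, 61.6]
tcp_rot: [3.141, 0.001, 1.429]
contact_force: [-3.4, 2.8, 17.3]
grip_width: 0.4
finger_force: 8.3
time: 62.55
tool_pos: [585.5, -298.2, 61.6]
tcp_rot: [3.137, 0.002, 1.429]
contact_force: [-0.0, 1.2, 12.4]
grip_width: 0.5
finger_force: 6.1
time: 62.75
tool_pos: [592.2, -299.2, 59.6]
tcp_rot: [3.135, 0.003, 1.429]
contact_force: [3.8, 0.1, 11.2]
grip_width: -0.0
finger_force: 5.9
time: 63.35
tool_pos: [562.5, -294.2, 60.5]
tcp_rot: [-3.139, -0.0, 1.429]
contact_force: [0.2, 0.1, -0.7]
grip_width: 0.3
finger_force: 0.0
time: 63.85
tool_pos: [572.3, -296.0, 61.6]
tcp_rot: [3.14, 0.001, 1.429]
contact_force: [-3.4, 3.3, 18.0]
grip_width: 0.3
finger_force: 8.8
time: 64.25
tool_pos: [585.8, -298.1, 61.5]
tcp_rot: [3.136, 0.002, 1.429]
contact_force: [1.3, 1.5, 12.8]
grip_width: 0.7
finger_force: 6.4
time: 64.45
tool_pos: [592.5, -299.2, 59.5]
tcp_rot: [3.134, 0.003, 1.429]
contact_force: [3.8, -0.9, 11.6]
grip_width: 0.2
finger_force: 6.1
time: 65.05
tool_pos: [562.5, -294.2, 60.4]
tcp_rot: [-3.139, -0.001, 1.429]
contact_force: [0.3, 0.0, -0.4]
grip_width: 0.4
finger_force: 0.0
155 [246.82950044 222.78574612]
140 [247.90548265 226.36355294]
0 0.9996511340141296 240.0 218.0
s7 0.6544438600540161 240.875 221.0
now 0.6241744160652161 241.0 221.0
```

```bash
python3 -m pendant '[0,0,0.04,0,0,0,1,0,0,0,0,0,0,1,0,0.1,0,0,0,0,1,0,0.1,0,0,0,0,1,0,0.1,0,0,0,0,1]'; python3 -m pendant '[0,0.1,0,0,0,0,1,0,0.1,0,0,0,0,1,0,0.1,0.01,0,0,0,1,0,0.1,0.01,0,0,0,1]';python3 -m pendant '[0,0.1,0.03,0,0,0,1,0,0.1,0.03,0,0,0,1]'
python3 -m pendant '[0,0,-0.5,0,0,0,1,0,0,-0.2,0,0,0,1,0,0,0,0,0,0,1]'; python3 pen.py d3
```

```text
time: 65.6
tool_pos: [567.1, -294.8, 60.2]
tcp_rot: [-3.13, -0.001, 1.43]
contact_force: [-24.7, 3.5, 18.8]
grip_width: 0.6
finger_force: 12.1
time: 66.0
tool_pos: [581.2, -297.4, 61.9]
tcp_rot: [-3.137, 0.0, 1.429]
contact_force: [-11.6, 2.9, 19.7]
grip_width: 0.4
finger_force: 9.8
time: 66.2
tool_pos: [589.2, -298.8, 60.6]
tcp_rot: [3.142, 0.002, 1.429]
contact_force: [-4.2, 1.7, 15.2]
grip_width: 0.3
finger_force: 6.8
time: 66.5
tool_pos: [589.9, -298.4, 79.6]
tcp_rot: [3.141, 0.001, 1.429]
contact_force: [0.1, 0.3, 0.3]
grip_width: 0.5
finger_force: 0.0
155 [246.82950044 222.78574612]
140 [247.90548265 226.36355294]
0 0.9996511340141296 240.0 218.0
s7 0.6544438600540161 240.875 221.0
now 0.6360381841659546 241.0 221.25
```

```bash
python3 -m pendant '[0,0.09,0.58,0,0,0,1,0,0,0,0,0,0,1,0,0,0,0,0,0,1]'; python3 -m pendant '[0,0,0.06,0,0,0,1,0,0,0,0,0,0,1,0,-0.1,-0.02,0,0,0,1,0,-0.1,-0.02,0,0,0,1,0,-0.1,-0.01,0,0,0,1]';python3 -m pendant '[0,-0.1,0,0,0,0,1,0,-0.1,0,0,0,0,1,0,-0.1,0,0,0,0,1,0,-0.1,0,0,0,0,1]';python3 -m pendant '[0,-0.1,0.02,0,0,0,1,0,-0.1,0.03,0,0,0,1]'
python3 -m pendant '[0,0,-0.5,0,0,0,1,0,0.45,0,0,0,0,1,0,0.45,0,0,0,0,1,0,0,0.47,0,0,0,1,0,0,0,0,0,0,1,0,0,0,0,0,0,1]'
```

```text
time: 66.85
tool_pos: [592.5, -298.8, 59.9]
tcp_rot: [-3.142, 0.001, 1.429]
contact_force: [2.6, -2.2, 3.9]
grip_width: -0.0
finger_force: 2.3
time: 67.35
tool_pos: [584.6, -297.8, 61.7]
tcp_rot: [3.138, 0.001, 1.429]
contact_force: [3.6, -0.2, 12.2]
grip_width: 0.8
finger_force: 6.1
time: 67.75
tool_pos: [572.0, -295.8, 61.7]
tcp_rot: [3.14, 0.001, 1.429]
contact_force: [-0.0, 1.3, 12.0]
grip_width: 0.5
finger_force: 5.6
time: 67.95
tool_pos: [565.0, -294.7, 59.8]
tcp_rot: [-3.141, 0.0, 1.429]
contact_force: [-2.9, 0.4, 11.2]
grip_width: 0.5
finger_force: 6.1
time: 68.55
tool_pos: [592.8, -298.7, 59.5]
tcp_rot: [3.14, 0.001, 1.429]
contact_force: [4.3, -0.6, 6.2]
grip_width: 0.5
finger_force: 4.3
```

Same profile twice more from this start, with net z drift compensated.

```bash
python3 -m pendant '[0,0,0,0,0,0,1,0,-0.1,-0.02,0,0,0,1,0,-0.1,-0.01,0,0,0,1,0,-0.1,-0.01,0,0,0,1]';python3 -m pendant '[0,-0.1,0,0,0,0,1,0,-0.1,0,0,0,0,1,0,-0.1,0,0,0,0,1,0,-0.1,0,0,0,0,1]';python3 -m pendant '[0,-0.1,0.02,0,0,0,1,0,-0.1,0.03,0,0,0,1]'
python3 -m pendant '[0,0,-0.5,0,0,0,1,0,0.45,0,0,0,0,1,0,0.45,0,0,0,0,1,0,0,0.49,0,0,0,1,0,0,0,0,0,0,1,0,0,0,0,0,0,1]'
python3 -m pendant '[0,0,0,0,0,0,1,0,-0.1,-0.02,0,0,0,1,0,-0.1,-0.01,0,0,0,1,0,-0.1,-0.01,0,0,0,1]';python3 -m pendant '[0,-0.1,0,0,0,0,1,0,-0.1,0,0,0,0,1,0,-0.1,0,0,0,0,1,0,-0.1,0,0,0,0,1]';python3 -m pendant '[0,-0.1,0.02,0,0,0,1,0,-0.1,0.03,0,0,0,1]'
python3 -m pendant '[0,0,-0.5,0,0,0,1,0,0,-0.2,0,0,0,1,0,0,0,0,0,0,1]'; python3 pen.py u3
```

```text
time: 68.95
tool_pos: [583.9, -297.4, 61.8]
tcp_rot: [3.139, 0.001, 1.429]
contact_force: [3.6, 0.8, 12.3]
grip_width: 0.3
finger_force: 6.4
time: 69.35
tool_pos: [571.0, -295.4, 61.6]
tcp_rot: [3.141, 0.0, 1.429]
contact_force: [-0.3, 1.2, 11.2]
grip_width: 0.5
finger_force: 5.4
time: 69.55
tool_pos: [564.0, -294.3, 59.5]
tcp_rot: [-3.139, -0.0, 1.429]
contact_force: [-2.6, 1.5, 9.7]
grip_width: 0.4
finger_force: 5.2
time: 70.15
tool_pos: [592.7, -298.7, 59.5]
tcp_rot: [3.139, 0.001, 1.429]
contact_force: [5.1, 0.1, 8.3]
grip_width: 0.5
finger_force: 5.0
time: 70.55
tool_pos: [585.1, -297.9, 61.7]
tcp_rot: [3.135, 0.002, 1.429]
contact_force: [8.8, -2.3, 8.8]
grip_width: 0.1
finger_force: 5.4
time: 70.95
tool_pos: [572.8, -296.5, 61.9]
tcp_rot: [3.136, 0.002, 1.429]
contact_force: [5.8, -1.2, 9.5]
grip_width: 0.6
finger_force: 4.8
time: 71.15
tool_pos: [566.3, -295.5, 60.4]
tcp_rot: [3.137, 0.002, 1.429]
contact_force: [4.4, -1.1, 12.1]
grip_width: 0.4
finger_force: 5.3
time: 71.45
tool_pos: [564.2, -294.4, 79.7]
tcp_rot: [-3.139, -0.001, 1.429]
contact_force: [0.2, 0.5, 0.1]
grip_width: 0.9
finger_force: 0.0
155 [246.82950044 222.78574612]
140 [247.90548265 226.36355294]
0 0.9996511340141296 240.0 218.0
s7 0.6544438600540161 240.875 221.0
now 0.6094409227371216 240.0 217.625
```

Both marks are dotted and the pen is fully up. Now I'll pull the board out from under the pen.

```bash
python3 -m pendant '[0,0,-0.9,0,0,-1,-0.5,0,0,-0.9,0,0,-1,-0.5,0,0,-0.9,0,0,-1,-0.5,0,0,-0.9,0,0,-1,-0.5,0,0,-0.9,0,0,-1,-0.5,0,0,0,0,0,-1,-0.5,0,0,0,0,0,-1,-0.5,0,0,0,0,0,-1,-0.5,0,0,0,0,0,-1,-0.5,0,0,0,0,0,-1,-0.5,0,0,0,0,0,-1,-0.5]';python3 -m pendant '[0,0,0,0,0,-1,-0.5,0,0,0,0,0,-1,-0.5,0,0,0,0,0,-1,-0.5,0,0,0,0,0,-1,-0.5,0,0,0,0,0,-1,-0.5,0,0,0,0,0,-1,-0.5,0,0,0,0,0,-1,-0.5,0,0,0,0,0,-1,-0.5,0,0,0,0,0,-1,-0.5,0,0,0,0,0,-1,-0.5,0,0,0,0,0,-1,-0.5,0,0,0,0,0,-1,-0.5]';python3 -m pendant '[0.168,0.9,0,0,0,-0.3,-0.5,0.168,0.9,0,0,0,0,-0.5,0.168,0.9,0,0,0,0,-0.5,0.168,0.9,0,0,0,0,-0.5,0.168,0.9,0,0,0,0,-0.5,0,0,0,0,0,0,-0.5,0,0,0,0,0,0,-0.5]'
```

```text
time: 72.6
tool_pos: [564.7, -294.4, 213.8]
tcp_rot: [-3.14, -0.003, 2.2]
contact_force: [0.6, 0.2, -0.3]
grip_width: 68.9
finger_force: 0.0
time: 73.8
tool_pos: [564.7, -294.4, 213.8]
tcp_rot: [3.14, -0.004, 3.038]
contact_force: [-0.4, 0.3, -0.1]
grip_width: 68.8
finger_force: 0.0
time: 74.5
tool_pos: [552.0, -157.6, 214.8]
tcp_rot: [3.141, -0.003, 3.057]
contact_force: [-0.4, 0.5, 0.2]
grip_width: 69.3
finger_force: 0.0
```

```bash
python3 -m pendant '[0,0,1,0,0,0,-0.5,0,0,1,0,0,0,-0.5,0,0,1,0,0,0,-0.5,0,0,1,0,0,0,-0.5,0,0,1,0,0,0,-0.5,0,0,1,0,0,0,-0.5,0,0,0.9,0,0,0,-0.5,0,0,0.11,0,0,0,1,0,0,0,0,0,0,1,0,0,0,0,0,0,1,0,0,0,0,0,0,1,0,0,0,0,0,0,1]';python3 -m pendant '[0.62,0,0,0,0,0,1,0.62,0,0,0,0,0,1,0.62,0,0,0,0,0,1,0.62,0,0,0,0,0,1,0.62,0,0,0,0,0,1,0.62,0,0,0,0,0,1,0.62,0,0,0,0,0,1,0,0,0,0,0,0,1,0,0,0,0,0,0,1]'
python3 -m pendant '[0,0,0,0,0,0,-0.5,0,0,0,0,0,0,-0.5,0,0,0,0,0,0,-0.5,0,0,-1,0,0,0,-0.5,0,0,-1,0,0,0,-0.5,0,0,-1,0,0,0,-0.5,0,0,-1,0,0,0,-0.5,0,0,-1,0,0,0,-0.5,0,0,-1,0,0,0,-0.5,0,0,-1,0,0,0,-0.5,0,0,-1,0,0,0,-0.5]'
```

```text
time: 75.7
tool_pos: [552.6, -158.2, 6.6]
tcp_rot: [-3.141, 0.001, 3.056]
contact_force: [-0.4, -0.2, -1.0]
grip_width: 49.4
finger_force: 30.0
time: 76.6
tool_pos: [422.7, -147.0, 6.4]
tcp_rot: [-3.141, -0.0, 3.055]
contact_force: [-3.7, -0.6, 7.2]
grip_width: 49.6
finger_force: 30.0
time: 77.7
tool_pos: [422.5, -146.6, 246.9]
tcp_rot: [3.141, -0.001, 3.056]
contact_force: [1.2, -0.1, -0.1]
grip_width: 68.6
finger_force: 0.0
```

```bash
python3 -m pendant '[-0.3,0.97,-0.1,0,0,0,-1,-0.3,0.97,-0.1,0,0,0,-1,-0.3,0.97,-0.1,0,0,0,-1,-0.3,0.97,-0.1,0,0,0,-1,-0.3,0.97,-0.1,0,0,0,-1,-0.3,0.97,-0.1,0,0,0,-1,-0.3,0.97,-0.1,0,0,0,-1,-0.3,0.97,-0.1,0,0,0,-1,-0.3,0.97,-0.1,0,0,0,-1,-0.3,0.97,-0.1,0,0,0,-1,-0.3,0.97,-0.1,0,0,0,-1,-0.3,0.97,-0.1,0,0,0,-1]'; python3 -m pendant '[0,0,0,0,0,0,-1,0,0,0,0,0,0,-1]'
python3 - <<'E'
from h import *
look('w10.png',['slope','lip','plaque1'])
E
```

```text
time: 78.9
tool_pos: [560.5, 193.3, 281.3]
tcp_rot: [-3.142, -0.002, 3.056]
contact_force: [0.5, -0.7, -0.7]
grip_width: 91.8
finger_force: 0.0
time: 79.1
tool_pos: [560.0, 192.2, 280.8]
tcp_rot: [-3.141, -0.003, 3.057]
contact_force: [-0.4, -0.3, 0.7]
grip_width: 92.1
finger_force: 0.0
slope [([321.1, 174.9], 0.94, [564.1, 189.4])]
lip [([319.0, 168.9], 0.97, [554.1, 187.3])]
plaque1 [([296.4, 68.2], 0.82, [412.9, 167.8]), ([240.6, 83.9], 0.66, [426.6, 86.4])]
```

View pics/w10.png

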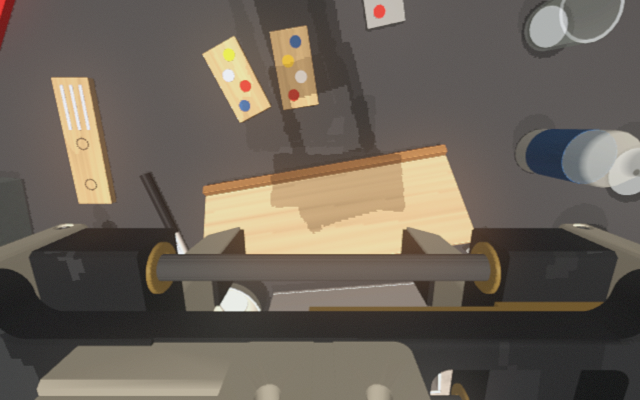

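Run:
```python
from h import *
M=camera_model('wrist')
for n,z,pts in(('outer',16,((203,187),(445,146))),('inner',23.7,((204,194),(446.5,154)))):
    a,b=[at('wrist',p,z,M)[:2] for p in pts]; d=b-a; L=np.linalg.norm(d); d/=L
    nx=np.array([d[1],-d[0]]) # slope-forward horizontal
    org=(a+b)/2+nx*(15.6 if z==16 else 6.4)
    print(n,a,b,L,'yaw',np.degrees(np.arctan2(-d[0],d[1])),'org',org)
# refine plaques by wood mask minAreaRect (top face z=12)
im=cv2.imread('pics/w10.png')
for name,pts in (('A',((270,32),(307,26),(318,104),(284,109))),('B',((203,53),(234,37),(270,104),(241,122))),('board',((51,78),(87,77),(115,203),(79,203)))):
    W=[at('wrist',p,12,M)[:2] for p in pts]; r=cv2.minAreaRect(np.float32(W)); print(name,np.round(W,0).tolist(),r)
for p in((82.5,144),(91,184)):print('mark',at('wrist',p,12,M))
```

```text
outer [567.30493715  10.8293029 ] [538.1735619  371.25253893] 361.5985980232057 yaw 4.620912995986729 org [568.28854234 192.29769972]
inner [576.54286726  13.65988795] [548.88129024 370.45746876] 357.86823903653425 yaw 4.433123369230744 org [569.09293145 192.55336907]
A [[368.0, 138.0], [365.0, 188.0], [464.0, 193.0], [467.0, 145.0]] ((416.150634765625, 165.8636474609375), (99.18651580810547, 49.816158294677734), 3.206339120864868)
B [[385.0, 45.0], [370.0, 90.0], [458.0, 126.0], [479.0, 81.0]] ((423.2099914550781, 85.84814453125), (100.6385498046875, 49.0730094909668), 21.492143630981445)
board [[398.0, -170.0], [401.0, -120.0], [581.0, -130.0], [576.0, -185.0]] ((488.9459228515625, -150.26332092285156), (55.26420974731445, 179.94869995117188), 85.15064239501953)
mark [ 489.44017569 -153.59011787   12.        ]
mark [ 548.63112489 -158.43801465   12.        ]
```

B has been knocked since the first view: it's now at (237,79) px, world (423,86). A, at (294,68) px, is at (416,166). The easel foot is at (568.5,192.4) with yaw 4.5°. Picking A first.

```bash
python3 -m pendant '[0,0,0,0,0,-1,-1,0,0,0,0,0,-1,-1,0.968,-0.122,0.2,0,0,0,-1,0.968,-0.122,1,0,0,0,-1,0.968,-0.122,1,0,0,0,-1,0.968,-0.122,1,0,0,0,-1,0.968,-0.122,1,0,0,0,-1,0,0,0,0,0,0,-1,0,0,0,0,0,0,-1]'
python3 - <<'E'
from h import *
im,M,o=look('w11.png',['plaque1'])
r=regions_of('wrist','plaque1')
for q in r[:3]:
    c=np.argwhere(q['pixels'])[:,::-1]; b=cv2.boxPoints(cv2.minAreaRect(np.float32(c)))
    print(q['score'],b.round(0).tolist(),np.round([at('wrist',p,12,M)[:2] for p in b],0).tolist())
E
```

```text
time: 80.2
tool_pos: [415.8, 165.3, 156.0]
tcp_rot: [3.141, -0.001, -3.089]
contact_force: [0.0, 0.7, -0.2]
grip_width: 91.5
finger_force: 0.0
plaque1 [([443.1, 106.1], 0.76, [325.5, 287.1]), ([253.1, 194.8], 0.61, [430.9, 88.9]), ([325.6, 186.3], 0.57, [416.9, 169.7])]
0.92 [[298.0, 142.0], [345.0, 142.0], [345.0, 233.0], [298.0, 233.0]] [[369.0, 138.0], [367.0, 187.0], [467.0, 194.0], [469.0, 142.0]]
0.82 [[419.0, 156.0], [421.0, 47.0], [477.0, 48.0], [475.0, 157.0]] [[377.0, 265.0], [274.0, 253.0], [272.0, 307.0], [375.0, 324.0]]
0.7 [[206.0, 156.0], [252.0, 138.0], [288.0, 226.0], [242.0, 245.0]] [[389.0, 44.0], [368.0, 92.0], [462.0, 130.0], [487.0, 78.0]]
```

```bash
python3 -m pendant '[-0.06,0,1,0,0,0,-1,0,0,1,0,0,0,-1,0,0,1,0,0,0,-1,0,0,1,0,0,0,-1,0,0,0.9,0,0,0,-1,0,0,0.15,0,0,0,-1,0,0,0,0,0,0,1,0,0,0,0,0,0,1,0,0,0,0,0,0,1,0,0,0,0,0,0,1,0,0,0,0,0,0,1,0,0,0,0,0,0,1]'; python3 -m pendant '[0,0,-1,0,0,0,1,0,0,-1,0,0,0,1,0,0,-1,0,0,0,1,0,0,-1,0,0,0,1,0,0,-1,0,0,0,1,0,0,0,0,0,-0.33,1]'
```

```text
time: 81.55
tool_pos: [417.8, 165.9, 4.2]
tcp_rot: [3.141, -0.001, -3.088]
contact_force: [0.2, -0.5, 0.2]
grip_width: 49.5
finger_force: 30.0
time: 82.15
tool_pos: [419.9, 166.4, 157.7]
tcp_rot: [3.14, 0.006, -3.064]
contact_force: [-0.0, 0.4, -0.6]
grip_width: 49.5
finger_force: 30.0
```

```bash
python3 -m pendant '[0,0,0,0,-1,0,1,0,0,0,0,-1,0,1,0,0,0,0,-1,0,1,0,0,0,0,-1,0,1,0,0,0,0,-1,0,1,0,0,0,0,-1,0,1,0,0,0,0,-1,0,1,0,0,0,0,-1,0,1,0,0,0,0,-1,0,1,0,0,0,0,-1,0,1]'; python3 -m pendant '[-0.482,0.635,0.942,0,0,0,1,-0.482,0.635,0.942,0,0,0,1,-0.482,0.635,0.942,0,0,0,1,-0.482,0.635,0.942,0,0,0,1,-0.482,0.635,0.942,0,0,0,1,-0.482,0.635,0.942,0,0,0,1,0,0,0,0,0,0,1,0,0,0,0,0,0,1]'
cat > sl.py <<'E'
from h import *
def s():
    o=get_obs(); c,si=np.cos(np.radians(40)),np.sin(np.radians(40)); y=np.radians(4.5)
    f=np.array([np.cos(y),np.sin(y),0]);e=np.array([-f[1],f[0],0]);k=np.array([0,0,1])
    X=c*f+si*k;Z=-si*f+c*k;S=np.c_[X,e,Z]
    p=S.T@(o['tool_pos']-[568.5,192.4,16]); Rt=R.from_euler('xyz',o['tcp_rot']).as_matrix()
    rel=S.T@Rt # ideal: x->-X, y->+e, z->-Z
    er=R.from_matrix(np.diag([-1,1,-1]).T@rel).as_rotvec(degrees=True)
    print('slope pos',p.round(1),'rot err tool deg',er.round(2),'F slope',(S.T@o['contact_force']).round(1),'w',round(o['grip_width'],1),round(o['finger_force'],1))
s()
E
python3 sl.py
```

```text
time: 83.15
tool_pos: [413.3, 176.2, 173.3]
tcp_rot: [-3.111, 0.632, -3.064]
contact_force: [0.2, -0.2, -0.2]
grip_width: 49.6
finger_force: 30.0
time: 83.95
tool_pos: [577.1, 299.0, 88.3]
tcp_rot: [-3.109, 0.618, -3.063]
contact_force: [-0.8, 0.6, -0.2]
grip_width: 49.5
finger_force: 30.0
slope pos [ 59.4 105.7  44.5] rot err tool deg [ 1.88  4.61 -0.07] F slope [-0.7  0.7  0.3] w 49.5 30.0
```

```bash
python3 -m pendant '[0,0,0.15,-0.23,-0.57,0,1,0,0,0.1,-0.23,-0.57,0,1,0,0,0,0,0,0,1,0,0,0,0,0,0,1]'; python3 sl.py
```

```text
time: 84.35
tool_pos: [592.3, 305.3, 105.3]
tcp_rot: [3.141, 0.657, -3.064]
contact_force: [0.1, -1.2, -0.8]
grip_width: 49.3
finger_force: 30.0
slope pos [ 82.3 110.7  47.5] rot err tool deg [-0.04  2.35  0.03] F slope [-0.5 -1.2 -0.6] w 49.3 30.0
```

```bash
python3 -c "
from plant import *;o=get_obs();print(o['joint_positions'].round(3),o['dq'].round(3))"; python3 -m pendant '[0,0,0,0,0,0,1,0,0,0,0,0,0,1]'; python3 sl.py;python3 -c "
from plant import *;o=get_obs();print(o['joint_positions'].round(3),o['dq'].round(3))"
```

```text
[ 0.473  0.526  1.84  -0.996  0.283 -0.275] [ 0.003  0.01   0.005  0.001  0.002 -0.   ]
time: 84.55
tool_pos: [592.2, 305.3, 104.5]
tcp_rot: [3.141, 0.656, -3.063]
contact_force: [0.7, -0.7, -0.9]
grip_width: 49.3
finger_force: 30.0
slope pos [ 81.7 110.7  46.9] rot err tool deg [-0.01  2.41  0.02] F slope [-0.1 -0.8 -1.1] w 49.3 30.0
[ 0.473  0.527  1.839 -0.996  0.283 -0.275] [-0.002  0.004 -0.003 -0.    -0.001  0.001]
```

Joints 4 and 5 hit their limits at a full 40° tilt, so I'll reduce the tool tilt. The plaque can pivot flat in the pads as it's pressed onto the slope.

```bash
python3 -m pendant '[0,0,0,0,0.9,0,1,0,0,0,0,0.9,0,1,0,0,0,0,0.9,0,1,0,0,0,0,0,0,1,0,0,0,0,0,0,1]'; python3 sl.py;python3 -c "
from plant import *;o=get_obs();print(o['joint_positions'].round(3))"
```

```text
time: 85.05
tool_pos: [593.4, 303.0, 104.4]
tcp_rot: [-3.136, 0.496, -3.066]
contact_force: [-0.3, 0.2, -0.7]
grip_width: 49.7
finger_force: 30.0
slope pos [ 82.5 108.3  46.2] rot err tool deg [ 0.39 11.56  0.1 ] F slope [-0.7  0.2 -0.3] w 49.7 30.0
[ 0.441  0.536  1.712 -0.406  0.46  -0.879]
```

```bash
python3 -m pendant '[0.2,-0.07,0.38,0,0,0,1,0.2,-0.07,0.38,0,0,0,1,0.2,-0.06,0.36,0,0,0,1,0,0,0,0,0,0,1,0,0,0,0,0,0,1]'; python3 sl.py;python3 -c "
from plant import *;o=get_obs();print(o['joint_positions'].round(3))"
```

```text
time: 85.55
tool_pos: [593.5, 297.1, 65.6]
tcp_rot: [-3.136, 0.494, -3.065]
contact_force: [-0.3, 0.2, -0.1]
grip_width: 49.5
finger_force: 30.0
slope pos [ 57.3 102.4  16.7] rot err tool deg [ 0.37 11.71  0.06] F slope [-0.3  0.2  0.1] w 49.5 30.0
[ 0.43   0.591  1.749 -0.48   0.375 -0.805]
```

```bash
python3 -m pendant '[-0.02,0,0.1,0,0,0,1,0,0,0,0,0,0,1,0,0,0,0,0,0,1]'; python3 sl.py; python3 -m pendant '[-0.02,0,0.1,0,0,0,1,0,0,0,0,0,0,1,0,0,0,0,0,0,1]'; python3 sl.py; python3 -m pendant '[-0.02,0,0.1,0,0,0,1,0,0,0,0,0,0,1,0,0,0,0,0,0,1]'; python3 sl.py
```

```text
time: 85.85
tool_pos: [595.9, 297.6, 64.6]
tcp_rot: [-3.137, 0.496, -3.065]
contact_force: [-3.9, -0.0, 2.0]
grip_width: 49.9
finger_force: 30.0
slope pos [ 58.5 102.7  14.4] rot err tool deg [ 0.33 11.6   0.08] F slope [-1.7  0.3  4. ] w 49.9 30.0
time: 86.15
tool_pos: [597.7, 297.7, 61.9]
tcp_rot: [-3.137, 0.495, -3.065]
contact_force: [-3.8, 0.2, 2.0]
grip_width: 49.7
finger_force: 30.0
slope pos [ 58.2 102.7  11.2] rot err tool deg [ 0.33 11.63  0.08] F slope [-1.6  0.5  4. ] w 49.7 30.0
time: 86.45
tool_pos: [599.7, 297.8, 59.5]
tcp_rot: [-3.137, 0.495, -3.065]
contact_force: [-4.6, -0.0, 1.0]
grip_width: 49.5
finger_force: 30.0
slope pos [ 58.1 102.6   8. ] rot err tool deg [ 0.34 11.63  0.08] F slope [-2.9  0.3  3.7] w 49.5 30.0
```

```bash
python3 -m pendant '[-0.02,0,0.08,0,0,0,1,0,0,0,0,0,0,1,0,0,0,0,0,0,1]'; python3 sl.py; python3 -m pendant '[-0.01,0,0.05,0,0,0,1,0,0,0,0,0,0,1,0,0,0,0,0,0,1]'; python3 sl.py
```

```text
time: 86.75
tool_pos: [601.0, 297.8, 58.3]
tcp_rot: [-3.137, 0.495, -3.065]
contact_force: [-10.0, -0.0, 8.9]
grip_width: 49.7
finger_force: 30.0
slope pos [ 58.3 102.6   6.3] rot err tool deg [ 0.35 11.63  0.08] F slope [-1.9  0.7 13.2] w 49.7 30.0
time: 87.05
tool_pos: [601.3, 297.9, 58.0]
tcp_rot: [-3.136, 0.495, -3.065]
contact_force: [-17.7, -3.1, 17.9]
grip_width: 49.7
finger_force: 30.2
slope pos [ 58.4 102.6   5.9] rot err tool deg [ 0.37 11.63  0.07] F slope [-2.2 -1.7 25.2] w 49.7 30.2
```

```bash
python3 -m pendant '[0,0,-0.05,0,0,0,1,0.1,0,0.02,0,0,0,1,0.1,0,0.02,0,0,0,1,0,0,0,0,0,0,1,0,0,0,0,0,0,1]'; python3 sl.py; python3 -m pendant '[0.05,0,0.01,0,0,0,1,0,0,0,0,0,0,1,0,0,0,0,0,0,1]'; python3 sl.py
```

```text
time: 87.55
tool_pos: [598.4, 298.1, 55.7]
tcp_rot: [-3.139, 0.499, -3.066]
contact_force: [-4.3, 0.6, 9.0]
grip_width: 49.4
finger_force: 30.0
slope pos [ 54.7 103.    5.9] rot err tool deg [ 0.26 11.41  0.12] F slope [2.5 0.9 9.6] w 49.4 30.0
time: 87.85
tool_pos: [597.5, 298.1, 55.0]
tcp_rot: [-3.139, 0.5, -3.066]
contact_force: [-3.1, -0.3, 10.2]
grip_width: 49.6
finger_force: 30.0
slope pos [ 53.6 103.1   5.9] rot err tool deg [ 0.25 11.37  0.12] F slope [ 4.2 -0.   9.8] w 49.6 30.0
```

```bash
python3 -m pendant '[0.07,0,0.0,0,0,0,1,0,0,0,0,0,0,1,0,0,0,0,0,0,1]'; python3 sl.py; python3 -m pendant '[0.05,0,0.0,0,0,0,1,0,0,0,0,0,0,1,0,0,0,0,0,0,1]'; python3 sl.py
```

```text
time: 88.15
tool_pos: [594.6, 297.4, 52.6]
tcp_rot: [-3.138, 0.497, -3.066]
contact_force: [-1.9, 0.8, 5.9]
grip_width: 49.5
finger_force: 30.1
slope pos [ 49.8 102.7   6. ] rot err tool deg [ 0.31 11.54  0.1 ] F slope [2.4 0.9 5.7] w 49.5 30.1
time: 88.45
tool_pos: [593.8, 297.4, 51.9]
tcp_rot: [-3.138, 0.497, -3.065]
contact_force: [5.1, 0.0, 3.1]
grip_width: 50.0
finger_force: 30.0
slope pos [ 48.7 102.7   6. ] rot err tool deg [ 0.29 11.51  0.09] F slope [ 5.9 -0.4 -0.9] w 50.0 30.0
```

```bash
python3 -m pendant '[0,0,0,0,0,0,-0.4,0,0,0,0,0,0,-0.4,0,0,0,0,0,0,-0.4,0,0,-0.5,0,0,0,-0.4,0,0,-1,0,0,0,-0.4,0,0,-1,0,0,0,-0.4,0,0,-1,0,0,0,-0.4,0,0,-1,0,0,0,-0.4,0,0,-1,0,0,0,-0.4]'; python3 sl.py
python3 - <<'E'
from h import *
im=save('top','t12.png'); im2=save('wrist','w12.png')
a=cv2.resize(im[120:270,150:440],(580,300)); b=cv2.resize(im2,(580,290)); cv2.imwrite('pics/c12.png',np.vstack([a,b])[:,:,::-1])
E
```

```text
time: 89.35
tool_pos: [512.9, 291.9, 198.0]
tcp_rot: [-3.138, 0.495, -3.065]
contact_force: [0.5, 0.2, -0.6]
grip_width: 64.2
finger_force: 0.0
slope pos [ 80.5 103.5 170.1] rot err tool deg [ 0.3  11.65  0.08] F slope [ 0.   0.1 -0.8] w 64.2 0.0
```

View pics/c12.png

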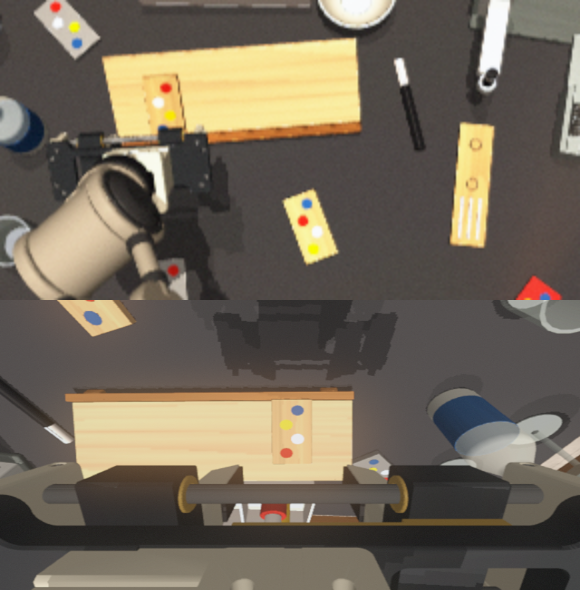

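```bash
python3 -m pendant '[0,0,0,0,0.886,0,-1,0,0,0,0,0.886,0,-1,0,0,0,0,0.886,0,-1,0,0,0,0,0.886,0,-1,0,0,0,0,0.886,0,-1,0,0,0,0,0.886,0,-1,0,0,0,0,0.886,0,-1,0,0,0,0,0.886,0,-1]';python3 -m pendant '[0.493,-0.946,0,0,0,0,-1,0.493,-0.946,0,0,0,0,-1,0.493,-0.946,0,0,0,0,-1,0.493,-0.946,0,0,0,0,-1,0.493,-0.946,0,0,0,0,-1,0.493,-0.946,0,0,0,0,-1,0.493,-0.946,0,0,0,0,-1,0,0,0,0,0,-0.872,-1,0,0,0,0,0,-0.872,-1,0,0,0,0,0,-0.872,-1,0,0,0,0,0,-0.872,-1,0,0,0,0,0,-0.872,-1]'; python3 -m pendant '[0,0,0,0,0,0,-1,0,0,0,0,0,0,-1]'
python3 - <<'E'
from h import *
im,M,o=look('w13.png',['plaque1'])
for q in regions_of('wrist','plaque1')[:4]:
    c=np.argwhere(q['pixels'])[:,::-1]; b=cv2.boxPoints(cv2.minAreaRect(np.float32(c)))
    w=np.float32([at('wrist',p,12,M)[:2] for p in b]); print(round(q['score'],2),w.mean(0),w.round().tolist())
E
```

```text
time: 90.25
tool_pos: [514.0, 291.9, 195.9]
tcp_rot: [-3.138, -0.003, -3.067]
contact_force: [0.4, 0.8, -0.2]
grip_width: 91.8
finger_force: 0.0
time: 91.45
tool_pos: [425.4, 86.2, 196.7]
tcp_rot: [-3.138, -0.002, -2.761]
contact_force: [0.2, -0.6, 0.1]
grip_width: 91.7
finger_force: 0.0
time: 91.65
tool_pos: [425.6, 86.2, 196.9]
tcp_rot: [-3.138, -0.001, -2.765]
contact_force: [0.3, 1.0, -0.5]
grip_width: 91.9
finger_force: 0.0
plaque1 [([505.4, 163.8], 0.77, [324.3, 287.4]), ([625.9, 92.1], 0.69, [200.9, 373.8]), ([427.5, 366.5], 0.58, [631.5, 335.8])]
0.95 [423.72614  84.9164 ] [[386.0, 45.0], [369.0, 89.0], [460.0, 127.0], [479.0, 79.0]]
0.77 [204.85368 347.80194] [[236.0, 322.0], [186.0, 303.0], [174.0, 372.0], [224.0, 394.0]]
0.7 [640.7126  356.29498] [[627.0, 333.0], [616.0, 360.0], [655.0, 380.0], [666.0, 353.0]]
0.59 [323.26593 284.88553] [[374.0, 263.0], [273.0, 250.0], [272.0, 305.0], [374.0, 322.0]]
```

```bash
python3 -m pendant '[0,0,0,0,0.967,0,-1,0,0,0,0,0.967,0,-1,0,0,0,0,0.967,0,-1,0,0,0,0,0,0,-1,-0.183,-0.03,0.891,0,0,0,-1,-0.183,0,0.891,0,0,0,-1,-0.183,0,0.891,0,0,0,-1,-0.183,0,0.891,0,0,0,-1,-0.183,0,0.891,0,0,0,-1]';python3 -m pendant '[-0.183,0,0.891,0,0,0,-1,0,0,0,0,0,0,-1,0,0,0,0,0,0,-1]'
```

```text
time: 92.7
tool_pos: [426.1, 84.8, 60.0]
tcp_rot: [-3.137, -0.201, -2.765]
contact_force: [0.3, 0.2, -0.2]
grip_width: 91.8
finger_force: 0.0
time: 93.0
tool_pos: [426.2, 84.6, 33.9]
tcp_rot: [-3.138, -0.203, -2.764]
contact_force: [0.3, -0.5, -0.5]
grip_width: 91.8
finger_force: 0.0
```

```bash
python3 -m pendant '[-0.12,0,0.6,0,0,0,-1,-0.07,0,0.33,0,0,0,-1,0,0,0,0,0,0,-1,0,0,0,0,0,0,1,0,0,0,0,0,0,1,0,0,0,0,0,0,1,0,0,0,0,0,0,1,0,0,0,0,0,0,1,0,0,0,0,0,0,1]';python3 -m pendant '[0.18,0,-0.88,0,0,0,1,0.18,0,-0.88,0,0,0,1,0.18,0,-0.88,0,0,0,1,0.18,0,-0.88,0,0,0,1,0.18,0,-0.88,0,0,0,1,0,0,0,0,-0.967,0,1,0,0,0,0,-0.967,0,1,0,0,0,0,-0.967,0,1,0,0,0,0,0,0,1]'
```

```text
time: 93.9
tool_pos: [426.4, 84.6, 5.1]
tcp_rot: [-3.138, -0.203, -2.764]
contact_force: [-0.8, 1.2, 1.2]
grip_width: 49.6
finger_force: 30.0
time: 94.8
tool_pos: [424.8, 84.9, 139.8]
tcp_rot: [-3.138, -0.001, -2.764]
contact_force: [-0.6, -0.5, -0.6]
grip_width: 49.5
finger_force: 30.0
```

```bash
python3 -m pendant '[0,0,0,0,0,0.857,1,0,0,0,0,0,0.857,1,0,0,0,0,0,0.857,1,0,0,0,0,0,0.857,1,0,0,0,0,0,0.857,1,-0.854,0.65,-0.07,0,0,0,1,-0.854,0.65,-0.07,0,0,0,1,-0.854,0.65,-0.07,0,0,0,1,-0.854,0.65,-0.07,0,0,0,1,-0.854,0.65,-0.07,0,0,0,1]';python3 -m pendant '[0,0,0,0,-0.887,0,1,0,0,0,0,-0.887,0,1,0,0,0,0,-0.887,0,1,0,0,0,0,-0.887,0,1,0,0,0,0,-0.887,0,1,0,0,0,0,-0.887,0,1,0,0,0,0,-0.887,0,1,0,0,0,0,-0.887,0,1,0,0,0,0,0,0,1,0,0,0,0,0,0,1]'; python3 sl.py
```

```text
time: 95.8
tool_pos: [547.3, 193.6, 149.5]
tcp_rot: [-3.137, -0.002, -3.062]
contact_force: [-0.2, -0.2, -0.2]
grip_width: 49.5
finger_force: 30.0
time: 96.8
tool_pos: [546.5, 192.7, 149.7]
tcp_rot: [-3.136, 0.494, -3.06]
contact_force: [0.3, 1.0, -0.6]
grip_width: 49.6
finger_force: 30.0
slope pos [ 69.2   2.  116.5] rot err tool deg [ 0.19 11.72 -0.18] F slope [-0.1  1.  -0.7] w 49.6 30.0
```

```bash
python3 -m pendant '[-0.067,-0.02,0.855,0,0,0,1,-0.067,-0.02,0.855,0,0,0,1,-0.067,-0.02,0.855,0,0,0,1,-0.067,0,0.855,0,0,0,1,0,0,0,0,0,0,1,0,0,0,0,0,0,1]'; python3 sl.py; python3 -m pendant '[-0.02,0,0.1,0,0,0,1,0,0,0,0,0,0,1,0,0,0,0,0,0,1]'; python3 sl.py; python3 -m pendant '[-0.02,0,0.1,0,0,0,1,0,0,0,0,0,0,1,0,0,0,0,0,0,1]'; python3 sl.py
```

```text
time: 97.4
tool_pos: [604.6, 196.2, 67.3]
tcp_rot: [-3.133, 0.487, -3.06]
contact_force: [-0.3, 0.2, -0.8]
grip_width: 49.5
finger_force: 30.0
slope pos [60.8  1.  16. ] rot err tool deg [ 0.39 12.12 -0.17] F slope [-0.7  0.2 -0.4] w 49.5 30.0
time: 97.7
tool_pos: [606.5, 196.8, 66.5]
tcp_rot: [-3.134, 0.488, -3.06]
contact_force: [-0.4, 1.1, 0.5]
grip_width: 49.2
finger_force: 30.0
slope pos [61.7  1.4 14.2] rot err tool deg [ 0.36 12.04 -0.18] F slope [0.1 1.1 0.6] w 49.2 30.0
time: 98.0
tool_pos: [608.5, 197.0, 63.7]
tcp_rot: [-3.133, 0.486, -3.06]
contact_force: [0.1, 0.2, -0.9]
grip_width: 49.3
finger_force: 30.0
slope pos [61.5  1.4 10.7] rot err tool deg [ 0.39 12.15 -0.19] F slope [-0.5  0.2 -0.8] w 49.3 30.0
```

Down to about z = 6 until it touches, then down-slope until the lip contact.

```bash
python3 -m pendant '[-0.02,0,0.1,0,0,0,1,0,0,0,0,0,0,1,0,0,0,0,0,0,1]'; python3 sl.py; python3 -m pendant '[0.09,0,0.04,0,0,0,1,0.08,0,0.02,0,0,0,1,0,0,0,0,0,0,1,0,0,0,0,0,0,1]'; python3 sl.py
```

```text
time: 98.3
tool_pos: [610.7, 197.2, 61.7]
tcp_rot: [-3.133, 0.485, -3.06]
contact_force: [-1.9, -0.4, 1.7]
grip_width: 49.8
finger_force: 30.0
slope pos [61.9  1.5  7.8] rot err tool deg [ 0.41 12.2  -0.19] F slope [-0.4 -0.2  2.6] w 49.8 30.0
time: 98.7
tool_pos: [608.1, 197.9, 59.7]
tcp_rot: [-3.131, 0.482, -3.06]
contact_force: [-0.4, 0.2, 1.7]
grip_width: 49.5
finger_force: 30.0
slope pos [58.7  2.3  7.8] rot err tool deg [ 0.49 12.41 -0.2 ] F slope [0.8 0.2 1.6] w 49.5 30.0
```

```bash
python3 -m pendant '[0.1,0,0.03,0,0,0,1,0.1,0,0.02,0,0,0,1,0,0,0,0,0,0,1,0,0,0,0,0,0,1]'; python3 sl.py; python3 -m pendant '[0.07,0,0.02,0,0,0,1,0,0,0,0,0,0,1,0,0,0,0,0,0,1]'; python3 sl.py
```

```text
time: 99.1
tool_pos: [604.3, 198.2, 57.5]
tcp_rot: [-3.129, 0.476, -3.06]
contact_force: [0.7, -0.4, -0.4]
grip_width: 49.2
finger_force: 30.0
slope pos [54.3  3.   8.6] rot err tool deg [ 0.61 12.71 -0.22] F slope [ 0.2 -0.5 -0.7] w 49.2 30.0
time: 99.4
tool_pos: [603.4, 198.4, 57.1]
tcp_rot: [-3.129, 0.476, -3.06]
contact_force: [0.7, -0.1, -0.0]
grip_width: 49.4
finger_force: 30.0
slope pos [53.4  3.3  8.8] rot err tool deg [ 0.64 12.75 -0.21] F slope [ 0.5 -0.1 -0.4] w 49.4 30.0
```

```bash
python3 -c "
from plant import *;o=get_obs();print(o['joint_positions'].round(3))"; python3 -m pendant '[0.08,-0.05,0.08,0,0,0,1,0,0,0,0,0,0,1,0,0,0,0,0,0,1]'; python3 sl.py;python3 -m pendant '[0.06,-0.03,0.06,0,0,0,1,0,0,0,0,0,0,1,0,0,0,0,0,0,1]'; python3 sl.py
```

```text
[ 0.24   0.56   1.843 -0.309  0.283 -1.132]
time: 99.7
tool_pos: [603.6, 197.7, 55.9]
tcp_rot: [-3.128, 0.474, -3.06]
contact_force: [-3.9, 1.3, 4.9]
grip_width: 49.5
finger_force: 30.0
slope pos [52.8  2.6  7.8] rot err tool deg [ 0.68 12.83 -0.23] F slope [0.2 1.6 6.1] w 49.5 30.0
time: 100.0
tool_pos: [603.8, 197.7, 55.7]
tcp_rot: [-3.128, 0.474, -3.06]
contact_force: [-7.4, 3.0, 12.5]
grip_width: 49.6
finger_force: 30.1
slope pos [52.8  2.5  7.6] rot err tool deg [ 0.69 12.83 -0.24] F slope [ 2.5  3.6 14.2] w 49.6 30.1
```

```bash
python3 -m pendant '[0.1,0,-0.06,0,0.3,0,1,0,0,0,0,0,0,1,0,0,0,0,0,0,1]'; python3 sl.py; python3 -m pendant '[0,0,0,0,0,0,-0.4,0,0,0,0,0,0,-0.4,0,0,0,0,0,0,-0.4,0,0,-0.3,0,0,0,-0.4,0,0,-0.8,0,0,0,-0.4,0,0,-1,0,0,0,-0.4,0,0,-1,0,0,0,-0.4,0,0,-1,0,0,0,-0.4,0,0,-1,0,0,0,-0.4]'; python3 sl.py
python3 - <<'E'
from h import *
im=save('top','t14.png'); im2=save('wrist','w14.png')
a=cv2.resize(im[120:270,150:440],(580,300)); b=cv2.resize(im2[:240],(580,218)); cv2.imwrite('pics/c14.png',np.vstack([a,b])[:,:,::-1])
E
```

```text
time: 100.3
tool_pos: [600.6, 196.8, 55.0]
tcp_rot: [-3.127, 0.453, -3.061]
contact_force: [0.6, -0.0, 4.6]
grip_width: 49.4
finger_force: 30.0
slope pos [49.8  1.9  9. ] rot err tool deg [ 0.74 14.07 -0.21] F slope [ 3.4 -0.   3.1] w 49.4 30.0
time: 101.2
tool_pos: [532.0, 193.4, 193.3]
tcp_rot: [-3.127, 0.45, -3.061]
contact_force: [-0.0, -0.3, 0.5]
grip_width: 64.3
finger_force: 0.0
slope pos [ 86.1   3.8 159.2] rot err tool deg [ 0.75 14.24 -0.21] F slope [ 0.3 -0.3  0.4] w 64.3 0.0
```

View pics/c14.png

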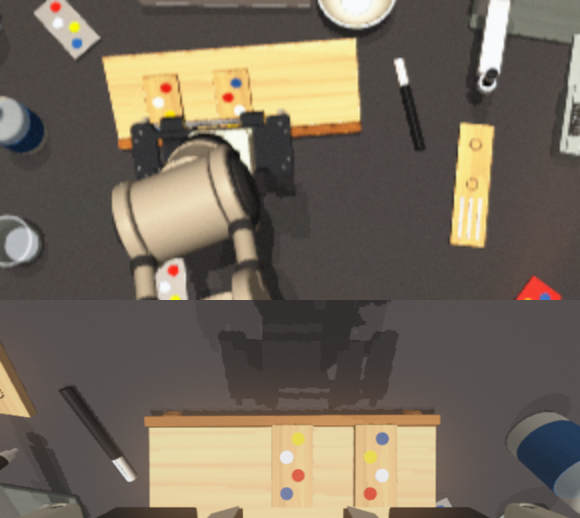

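```bash
python3 -m pendant '[0,0,0,-0.18,0.921,0,-1,0,0,0,0,0.921,0,-1,0,0,0,0,0.921,0,-1,0,0,0,0,0.921,0,-1,0,0,0,0,0.921,0,-1,0,0,0,0,0.921,0,-1,0,0,0,0,0.921,0,-1]';python3 -m pendant '[0.232,-0.943,0,0,0,0,-1,0.232,-0.943,0,0,0,0,-1,0.232,-0.943,0,0,0,0,-1,0.232,-0.943,0,0,0,0,-1,0.232,-0.943,0,0,0,0,-1,0.232,-0.943,0,0,0,0,-1,0.232,-0.943,0,0,0,0,-1,0.232,-0.943,0,0,0,0,-1,0.232,-0.943,0,0,0,0,-1,0.232,-0.943,0,0,0,0,-1,0.232,-0.943,0,0,0,0,-1,0.232,-0.943,0,0,0,0,-1]'; python3 -m pendant '[0,0,0,0,0,0.793,-1,0,0,0,0,0,0.793,-1,0,0,0,0,0,0.793,-1,0,0,0,0,0,0,-1]'
python3 - <<'E'
from h import *
look('w15.png',['mark_mid','mark_end'])
E
```

```text
time: 102.0
tool_pos: [532.9, 193.3, 191.2]
tcp_rot: [-3.14, -0.004, -3.062]
contact_force: [0.1, 0.3, -0.2]
grip_width: 92.0
finger_force: 0.0
time: 103.2
tool_pos: [476.2, -152.7, 191.8]
tcp_rot: [-3.141, -0.001, -3.062]
contact_force: [0.2, 0.3, -0.1]
grip_width: 91.8
finger_force: 0.0
time: 103.6
tool_pos: [476.5, -151.6, 191.8]
tcp_rot: [-3.14, -0.001, 3.054]
contact_force: [-0.2, -0.4, 0.6]
grip_width: 92.1
finger_force: 0.0
mark_mid [([325.2, 194.3], 0.64, [490.8, -149.2])]
mark_end [([321.8, 242.0], 0.81, [551.9, -158.6]), ([326.3, 196.3], 0.17, [493.4, -148.1])]
```

```bash
python3 -m pendant '[0,0,0,0,0.888,0,-1,0,0,0,0,0.888,0,-1,0,0,0,0,0.888,0,-1,0,0,0,0,0.888,0,-1,-0.217,0,0.859,0,0,0,-1,-0.217,0,0.859,0,0,0,-1,-0.217,0,0.859,0,0,0,-1,-0.217,0,0.859,0,0,0,-1,-0.217,0,0.859,0,0,0,-1,0,0,0,0,0,0,-1,0,0,0,0,0,0,-1]'
```

```text
time: 104.85
tool_pos: [476.8, -151.8, 59.9]
tcp_rot: [-3.14, -0.249, 3.055]
contact_force: [-0.1, -0.2, 1.0]
grip_width: 91.8
finger_force: 0.0
```

```bash
python3 -m pendant '[-0.22,0,0.87,0,0,0,-1,-0.22,0,0.86,0,0,0,-1,0,0,0,0,0,0,-1,0,0,0,0,0,0,-1,0,0,0,0,0,0,1,0,0,0,0,0,0,1,0,0,0,0,0,0,1,0,0,0,0,0,0,1,0,0,0,0,0,0,1,0,0,0,0,0,0,1]';python3 -m pendant '[0.22,0,-0.87,0,0,0,1,0.22,0,-0.87,0,0,0,1,0.22,0,-0.87,0,0,0,1,0.22,0,-0.87,0,0,0,1,0.22,0,-0.87,0,0,0,1,0.22,0,-0.87,0,0,0,1,0,0,0,0,-0.888,0,1,0,0,0,0,-0.888,0,1,0,0,0,0,-0.888,0,1,0,0,0,0,-0.888,0,1,0,0,0,0,0,0,1]'
```

```text
time: 105.85
tool_pos: [476.9, -151.9, 6.2]
tcp_rot: [-3.14, -0.248, 3.055]
contact_force: [0.0, 0.0, 1.5]
grip_width: 49.6
finger_force: 30.0
time: 106.95
tool_pos: [475.6, -151.3, 167.8]
tcp_rot: [-3.14, -0.0, 3.054]
contact_force: [-1.2, 0.2, -1.1]
grip_width: 49.2
finger_force: 30.0
```

```bash
python3 -m pendant '[0,0,0,0,0,-0.793,1,0,0,0,0,0,-0.793,1,0,0,0,0,0,-0.793,1,-0.459,0.979,0,0,0,0,1,-0.459,0.979,0,0,0,0,1,-0.459,0.979,0,0,0,0,1,-0.459,0.979,0,0,0,0,1,-0.459,0.979,0,0,0,0,1,-0.459,0.979,0,0,0,0,1,-0.459,0.979,0,0,0,0,1,-0.459,0.979,0,0,0,0,1]';python3 -m pendant '[0,0,0,0,-0.929,0,1,0,0,0,0,-0.929,0,1,0,0,0,0,-0.929,0,1,0,0,0,0,-0.929,0,1,0,0,0,0,-0.929,0,1,0,0,0,0,-0.929,0,1,0,0,0,0,-0.929,0,1,0,0,0,0,0,0,1,0,0,0,0,0,0,1]'; python3 sl.py
```

```text
time: 108.05
tool_pos: [568.5, 92.7, 166.9]
tcp_rot: [-3.139, -0.002, -3.062]
contact_force: [0.0, 0.0, -0.8]
grip_width: 49.5
finger_force: 30.0
time: 108.95
tool_pos: [568.2, 91.5, 167.1]
tcp_rot: [-3.14, 0.452, -3.061]
contact_force: [0.0, 0.3, -0.7]
grip_width: 49.6
finger_force: 30.0
slope pos [  90.9 -100.6  121. ] rot err tool deg [ 0.04 14.13 -0.11] F slope [-0.4  0.3 -0.5] w 49.6 30.0
```

```bash
python3 -m pendant '[-0.137,0,0.85,0,0,0,1,-0.137,0,0.85,0,0,0,1,-0.137,0,0.85,0,0,0,1,-0.137,0,0.85,0,0,0,1,0,0,0,0,0,0,1,0,0,0,0,0,0,1,0,0,0,0,0,0,1]'; python3 sl.py; python3 -m pendant '[-0.025,0,0.1,0,0,0,1,0,0,0,0,0,0,1,0,0,0,0,0,0,1]'; python3 sl.py; python3 -m pendant '[-0.025,0,0.1,0,0,0,1,0,0,0,0,0,0,1,0,0,0,0,0,0,1]'; python3 sl.py
```

```text
time: 109.65
tool_pos: [627.6, 96.0, 83.8]
tcp_rot: [-3.14, 0.455, -3.061]
contact_force: [0.3, 0.2, -0.6]
grip_width: 49.7
finger_force: 30.0
slope pos [  82.9 -100.7   18.9] rot err tool deg [ 0.05 13.96 -0.11] F slope [-0.2  0.1 -0.7] w 49.7 30.0
time: 109.95
tool_pos: [629.4, 96.1, 81.0]
tcp_rot: [-3.14, 0.455, -3.061]
contact_force: [0.3, 0.2, -1.5]
grip_width: 49.4
finger_force: 30.0
slope pos [  82.5 -100.8   15.7] rot err tool deg [ 0.05 13.96 -0.11] F slope [-0.7  0.2 -1.3] w 49.4 30.0
time: 110.25
tool_pos: [631.3, 96.2, 77.9]
tcp_rot: [-3.14, 0.454, -3.061]
contact_force: [-1.3, -0.1, -1.5]
grip_width: 49.6
finger_force: 30.0
slope pos [  81.9 -100.8   12.1] rot err tool deg [ 0.05 14.01 -0.1 ] F slope [-2.  -0.  -0.3] w 49.6 30.0
```

```bash
python3 -m pendant '[-0.02,0,0.08,0,0,0,1,0,0,0,0,0,0,1,0,0,0,0,0,0,1]'; python3 sl.py; python3 -m pendant '[-0.02,0,0.06,0,0,0,1,0,0,0,0,0,0,1,0,0,0,0,0,0,1]'; python3 sl.py
```

```text
time: 110.55
tool_pos: [632.9, 96.4, 76.0]
tcp_rot: [-3.14, 0.454, -3.061]
contact_force: [0.2, -0.2, -0.0]
grip_width: 49.6
finger_force: 30.0
slope pos [  82.  -100.8    9.5] rot err tool deg [ 0.05 14.01 -0.1 ] F slope [ 0.1 -0.2 -0.2] w 49.6 30.0
time: 110.85
tool_pos: [633.9, 96.4, 75.2]
tcp_rot: [-3.14, 0.453, -3.061]
contact_force: [-4.5, -1.3, 6.9]
grip_width: 49.6
finger_force: 30.0
slope pos [  82.2 -100.8    8.3] rot err tool deg [ 0.05 14.02 -0.11] F slope [ 0.9 -0.9  8.2] w 49.6 30.0
```

```bash
python3 -m pendant '[0.1,0,0.01,0,0,0,1,0.08,0,0.02,0,0,0,1,0,0,0,0,0,0,1,0,0,0,0,0,0,1]'; python3 sl.py; python3 -m pendant '[0.07,0,0.02,0,0,0,1,0,0,0,0,0,0,1,0,0,0,0,0,0,1]'; python3 sl.py; python3 -m pendant '[0.06,0,0.015,0,0,0,1,0,0,0,0,0,0,1,0,0,0,0,0,0,1]'; python3 sl.py
```

```text
time: 111.25
tool_pos: [629.8, 96.1, 71.8]
tcp_rot: [-3.14, 0.454, -3.061]
contact_force: [-2.6, -0.7, 3.6]
grip_width: 49.6
finger_force: 30.0
slope pos [  76.8 -100.8    8.3] rot err tool deg [ 0.05 13.99 -0.1 ] F slope [ 0.3 -0.5  4.5] w 49.6 30.0
time: 111.55
tool_pos: [629.0, 96.0, 71.1]
tcp_rot: [-3.14, 0.456, -3.061]
contact_force: [-2.8, 0.7, 6.9]
grip_width: 49.6
finger_force: 30.0
slope pos [  75.8 -100.8    8.3] rot err tool deg [ 0.06 13.87 -0.1 ] F slope [2.4 0.9 7. ] w 49.6 30.0
time: 111.85
tool_pos: [628.7, 96.0, 70.9]
tcp_rot: [-3.139, 0.459, -3.061]
contact_force: [-1.2, 0.7, 8.2]
grip_width: 49.3
finger_force: 30.0
slope pos [  75.5 -100.9    8.3] rot err tool deg [ 0.07 13.7  -0.11] F slope [4.4 0.8 7. ] w 49.3 30.0
```

```bash
python3 -m pendant '[0,0,-0.02,0,0,0,-0.4,0,0,0,0,0,0,-0.4,0,0,0,0,0,0,-0.4,0,0,-0.3,0,0,0,-0.4,0,0,-0.8,0,0,0,-0.4,0,0,-1,0,0,0,-0.4,0,0,-1,0,0,0,-0.4,0,0,-1,0,0,0,-0.4,0,0,-1,0,0,0,-0.4]';python3 -m pendant '[0.8,0,-0.6,0,0,0,-0.4,0.8,0,-0.6,0,0,0,-0.4,0.8,0,-0.6,0,0,0,-0.4,0.8,0,-0.6,0,0,0,-0.4,0.5,0,0,0,0,0,-0.4,0,0,0,0,0,0,-0.4,0,0,0,0,0,0,-0.4]';python3 sl.py
python3 - <<'E'
from h import *
im=save('top','t16.png'); im2=save('scene','s16.png')
a=cv2.resize(im[60:330,110:510],(592,400)); b=cv2.resize(im2[100:310,170:560],(371,200)); c=cv2.resize(im2[195:275,310:480],(421,200)); 
cv2.imwrite('pics/c16.png',np.vstack([np.hstack([a,np.zeros((400,200,3),np.uint8)]),np.hstack([b,c])])[:,:,::-1])
E
```

```text
time: 112.75
tool_pos: [558.5, 90.7, 208.3]
tcp_rot: [-3.14, 0.454, -3.061]
contact_force: [0.8, -0.1, 0.4]
grip_width: 64.2
finger_force: 0.0
time: 113.45
tool_pos: [429.1, 80.3, 223.7]
tcp_rot: [-3.14, 0.455, -3.061]
contact_force: [-0.1, 0.1, 0.0]
grip_width: 64.3
finger_force: 0.0
slope pos [  20.3 -100.8  254.1] rot err tool deg [ 0.06 13.93 -0.1 ] F slope [-0.1  0.1  0.1] w 64.3 0.0
```

View pics/c16.png

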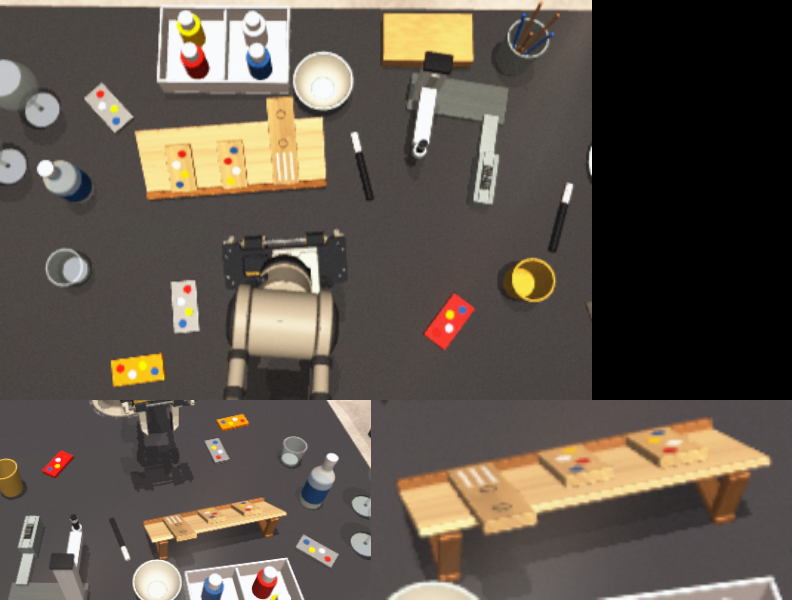

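All three pieces stand on the lip side by side, flat against the slope. The board's rings face out, the pen is up and everything else is where it was. Handing in.

```bash
python3 -c "
from plant import *;print(close_job())"
```

```text
the job is handed in; nothing more can be done
None
```

The job is handed in: I dotted the end mark, then the middle mark, and the board (marks out) and both plaques that were there lean side by side on the easel; the pictures show no ink, so the dots rest on alignment within about 2 mm, full pen travel and the felt wheel stops, and the wheel press reached about 25 N at times, above the 3 to 10 N given.

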